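# Dock the handheld tester

## Robot

A 7-joint arm with a two-finger parallel gripper is mounted at the origin on a cart in front of the work surface, level with it; the furniture and walls round the work are solid. World frame = base frame: x ahead of the robot, y to its left, z up, the work surface at z = 0. Lengths are in m, angles in rad, forces in N, time in s.
With the tool pointing down it reaches from about 0.35 to 0.9 m from the base axis. Payload 8.1 kg.
Tool frame: the origin (TCP) lies midway between the tips of the shut fingers; the grasp point (between the pads) lies 19 mm behind it; z points along the fingers, y is the line along which they close (so a half turn about z gives the same grasp; the last joint's range is limited). The gripper opens to 92 mm and grips with 3 to 60 N. Pads are 19 mm wide; open, the fingers measure 130 mm over their backs; the gripper's body (75 mm by 190 mm) begins 47 mm behind the grasp point.
Start: joints at [1.016, 0.434, 0.025, 1.573, -0.012, 1.134, -0.075], TCP at [0.273, -0.562, 0.227] pointing down, gripper open.
Joint ranges: [-2.62, 2.62], [-0.44, 2.09], [-1.27, 1.32], [0.08, 2.57], [-1.32, 4.46], [0.12, 2], [-2.74, 2.74]. Speed limits (rad/s): [2.22, 2.22, 3.01, 3.01, 3.14, 3.14, 3.14].

## Interface

Orientations are given as a rotation vector (axis times angle).
In Python, from cell import observe, cams, job gives the robot as it stands. The module is installed in compiled form; this text tells all that it offers.
- The arm moves only by the tool step_arm, never from a script. Its argument "steps" is a list of rows, each a list of 6 numbers: the shift along the world's x, y, z in mm, then the turn, a rotation vector about the world's x, y, z in rad. In form: [[dx, dy, dz, rx, ry, rz], ...]. A call has 1 to 20 rows; each row shifts and turns the commanded pose from where the row before left it; what a row does not reach is not made up. A row lasts 1/12 s, in which the tool goes at most 41.7 mm and 7.16 degrees, less where a joint would pass 70% of its speed; a pose out of reach is approached as far as the arm can. A call with a gripper value outside its range is refused whole. "gripper" is the opening, from 0 (shut) to 1 (fully open), set as the call begins (left out, the last holds). The fingers move at their own pace and stop on an object; "force" is the grip in N (left out, the last holds). Time passes only in rows, so rows that do not move let the fingers close. It gives the time, the measured TCP pose, the force, the opening and the grip force at its end, in the units of the state.
- observe(): the state, without advancing time (a new reading comes with each control period).
- cams.get_image(name): name is "scene" or "top" or "wrist"; returns the picture (384x512x3 uint8, red, green, blue); there is no depth.
- cams.get_calibration(name): a dict with "fov_y" (degrees; the focal length in pixels is half the picture's height over the tangent of half this angle, whatever the lens; pixels are square), "cx", "cy" (the principal point, pixels), "dist_coeffs" ([k1, k2, p1, p2, k3] as OpenCV has them; the pictures are not rectified), "world_to_cam" (4x4, takes a point from world to camera coordinates). Camera axes: x right, y up, looking along -z (the intrinsics and any distortion apply to the point x, -y, -z); pixel columns grow to the right and rows downward; lengths in m; the calibration is good to about 2 mm. A picture is of the moment at which its call begins: read the wrist's pose just before it. get_calibration takes no time and is no camera call; for the wrist camera it gives the pose at the moment of the call.
- job.sign_off(): hands the job in; it is judged then, once.
The state is a dict: "clock": time; "joints": joint angles; "dq": joint speeds; "joint_efforts": joint torques, N m; "position": TCP position; "ee_rot": TCP orientation; "force": force on the tool from outside, world axes, zero at the start; "ft_torque": the same for the moment, N m; "width": opening from 0.0 (shut) to 1.0 (fully open); "gripper_force": force on a finger pad.
Only numpy, scipy, OpenCV 4.12 (cv2) and the standard library are available. Lean on these libraries where they do the work, as an engineer would, in place of code of your own. Each camera call takes 0.05 s, during which the arm holds its last target. There are 200 camera calls.

## Task

Take the handheld tester out of its storage stand: turn it anticlockwise, seen from above, until you feel the bayonet's stop, then draw it straight up without wrenching it. Lay it on its back in the charging cradle, display up, with the slotted end wall between the body's shoulder and the rubber flange, and press it down without excessive force until both spring clips have snapped over it and it lies flat and fully home; leave the loose sample jar and jar cap where they stand.

Things in the scene. Friction and masses are not known exactly. Their poses are not given: they have to be found in the camera images.
- tester: White handheld meter with a slim probe, 180 mm long, 0.13 kg. Origin: centre of the probe's foot; +z runs from foot to head, +x straight out of the display. Body: z 75 to 180 mm, 36 mm wide (y), 22 mm thick (x), long edges bevelled 4 mm (side flats 14 mm); dark display at z 141 to 167 mm. It starts upright in the stand, its display turned to the robot's left and slightly away from it.
- tester_grip (a point): point on the tester's axis 157 mm from the foot, in the middle of the head that overhangs the cradle; axes as tester
- tester_mid (a point): point on the tester's axis 113 mm from the foot; axes as tester. It coincides with cradle_seat when the tester is home.
- stand: Fixed storage stand: grey foot 92 mm in diameter, clear cup, and screwed tight on it a ribbed white collar 50 mm in diameter, mouth 72 mm above the bench. Tester's flange rests on it, foot 12 mm above the bench. The collar's two lug slots are hidden under the flange, 20 to 61 degrees anticlockwise of the lugs; a stop just past each halts the lug under its slot. Origin: centre of underside.
- cradle: Fixed charging cradle, grey base 112 x 78 x 10 mm. Origin: centre of its underside, z up, +x from the head end to the probe end. Pocket floor 38 mm above the bench from x = -30 mm, 41 mm wide between 13 mm high side walls. The head end is open: the tester's head overhangs it from x = -30 to -77 mm, so fingers can hold the head while it is laid in.
- cradle_seat (a point): where tester_mid lies when home: 10 mm to -x of the cradle's origin, 49 mm above the bench, midway between the clips; axes as cradle. The tester's z then points along the cradle's -x and its x up; its upper face is 60 mm above the bench. The spring clips (18 mm long, tops 63 mm high, noses 32 mm apart) overhang the body's edges by 2 mm; about 8 N presses it past them.
- sample_jar: loose open glass jar, 52 mm in diameter, 90 mm high, a bystander; origin: centre of its underside
- jar_cap: loose ribbed jar cap, 46 mm in diameter, 18 mm high, a bystander; origin: centre of its underside
- tester_flange (a point): point on the tester's axis 62 mm from the foot, in the middle of the rubber flange (33 mm in diameter, 4 mm thick); axes as tester. The probe is 16 mm in diameter from the foot to the body's shoulder at 75 mm; two bayonet lugs (7 mm wide, 25 mm over both) stand out of it along x at 44 to 49 mm.
- cradle_slot (a point): centre of the slot in the cradle's end wall, 33.5 mm to +x of its origin and 49 mm above the bench; axes as cradle. The wall is 5 mm thick, its top 54 mm above the bench, the slot 22 mm wide and open at the top. The wall goes between the body's shoulder and the rubber flange (11 mm apart, so 3 mm play each way).
Mind the look-alikes: they are no part of the job. Leave any green or yellow look-alike of the tester alone.

How it is judged:
By the outcome, as a careful person would: the job done as asked, in the order asked, and still so for the second after the job is handed in, with the robot touching nothing.
It also fails if it takes over 67 s, if anything falls off the work surface, if the arm or the gripper's body presses on something with over 40 N, if the wrist force passes 120 N, or if a joint passes its speed limit or range.

## Working session

There is one attempt and no reset: what is moved stays moved. The work goes in short steps, Python scripts to look and compute and a tool call to move; the robot and the scene stay as the last step left them, time stands still between calls to the robot, and variables do not carry over. Pictures are saved under pics/ and viewed, at most 10 in all, crops included, and the job is handed in when it is done.

Besides the shell and the picture viewer there is one more tool, called after "Emit:" by a JSON object that holds its "api" and its "payload". step_arm: Moves the arm, as the interface text tells. Its arguments: {"type":"object","properties":{"steps":{"type":"array","items":{"type":"array","items":{"type":"number"}}},"gripper":{"type":"number"},"force":{"type":"number"}},"required":["steps"]}

```bash
mkdir -p pics
cat > h.py <<'E'
import numpy as np,cv2
from cell import observe,cams,job
def cal(n):
    c=cams.get_calibration(n);f=192/np.tan(np.radians(c['fov_y'])/2)
    return np.array([[f,0,c['cx']],[0,f,c['cy']],[0,0,1]]),np.array(c['dist_coeffs'],float),np.array(c['world_to_cam'])
F=np.diag([1,-1,-1,1])
def proj(n,P,C=None):
    K,d,T=C or cal(n);T=F@T
    return cv2.projectPoints(np.atleast_2d(np.array(P,float)),cv2.Rodrigues(T[:3,:3])[0],T[:3,3],K,d)[0][:,0]
def ray(n,uv,C=None):
    K,d,T=C or cal(n);T=F@T
    p=cv2.undistortPoints(np.array([[uv]],float),K,d)[0,0]
    R=T[:3,:3];return -R.T@T[:3,3],R.T@np.array([p[0],p[1],1])
def atz(n,uv,z,C=None):
    o,r=ray(n,uv,C);return o+r*(z-o[2])/r[2]
def snap(n,f):
    im=cams.get_image(n)[:,:,::-1];cv2.imwrite('pics/'+f,im);return im
E
python3 - <<'E'
from h import *
s=observe();print(s)
for n in ['scene','top']:
    im=snap(n,n+'0.png');cv2.imwrite(f'pics/{n}0b.png',cv2.resize(im,(800,600),interpolation=cv2.INTER_CUBIC))
    o,r=ray(n,(256,192));print(n,o,r)
E
```

```text
{'clock': 0.0, 'joints': array([ 1.0164101 ,  0.43522402,  0.0249514 ,  1.57407712, -0.01159329,
        1.13395797, -0.07509076]), 'dq': array([ 9.76576700e-04,  7.97711936e-05, -7.64037523e-04,  1.84874398e-03,
        1.49142625e-03,  1.06616374e-03,  5.76626473e-04]), 'joint_efforts': array([ 1.12774435e-04, -6.67847013e+01,  9.85125303e-01, -3.14453852e+01,
       -6.03415235e-02,  4.30399377e-02,  1.72591394e-04]), 'position': array([ 0.27260475, -0.56187388,  0.22595179]), 'ee_rot': array([-3.06038217e+00, -7.03262013e-01,  7.40945783e-04]), 'force': array([ 0.21349418, -0.24791556, -0.51819848]), 'ft_torque': array([ 0.02573197,  0.03249444, -0.00968732]), 'gripper_force': 0.0, 'width': 0.9966831095895923}
scene [0.16891155 0.50842821 0.66634939] [ 0.45406717 -0.60728181 -0.65195786]
top [ 0.44589002 -0.02630974  1.13903258] [ 0.11764843 -0.00210671 -0.99323492]
```

View pics/scene0b.png

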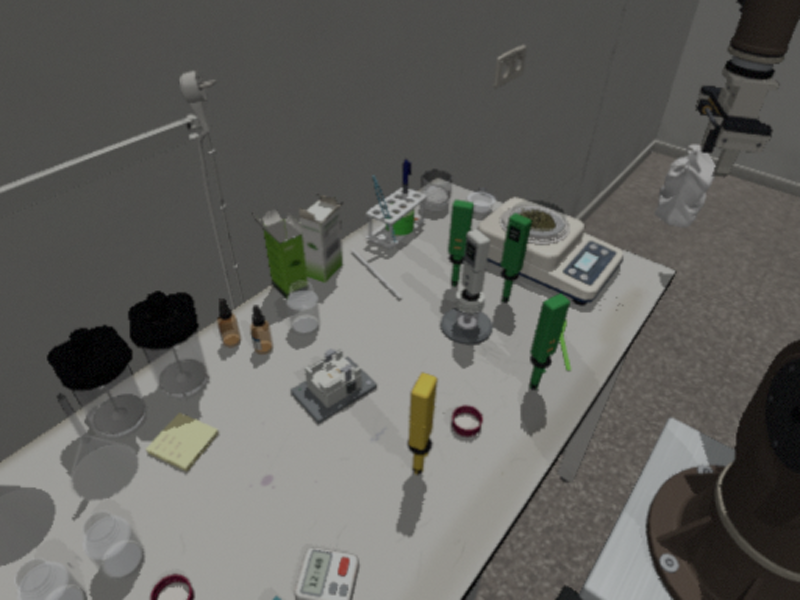

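View pics/top0b.png

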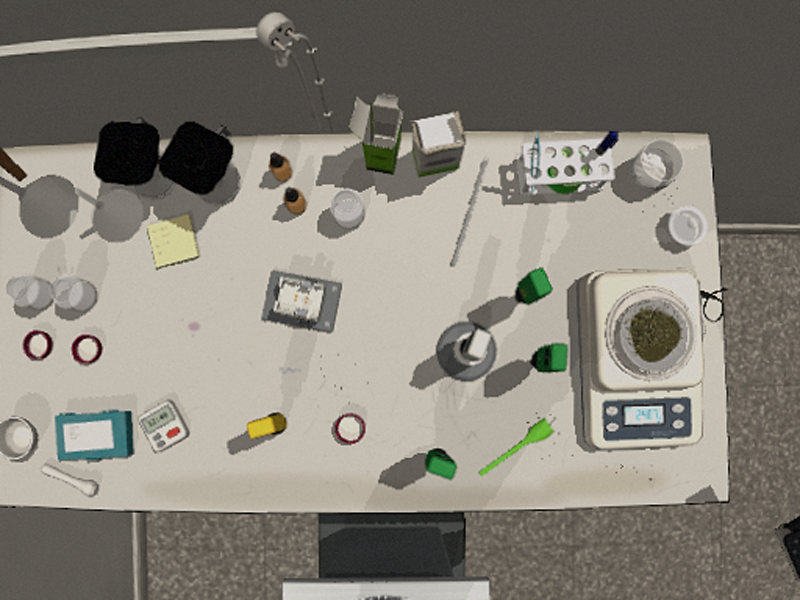

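The scene shows the tester in its stand (scene ~467,290; top ~467,350), with green look-alikes close by. The cradle is at top (301,301). I'll take enlarged crops next.

Run:
```python
from h import *
T=cv2.imread('pics/top0.png');S=cv2.imread('pics/scene0.png')
def c(im,x,y,w,h,k): return cv2.resize(im[y:y+h,x:x+w],None,fx=k,fy=k,interpolation=cv2.INTER_CUBIC)
# each 400x300
a=c(T,270,190,67,50,6)[:300,:400];b=c(T,160,165,67,50,6)[:300,:400]
d=c(S,270,135,80,100,3)[:300,:240];d=cv2.copyMakeBorder(d,0,0,0,160,0);e=c(S,180,215,67,50,6)[:300,:400]
cv2.imwrite('pics/m1.png',np.vstack([np.hstack([a,b]),np.hstack([d,e])]))
for n,l in [('top',[(467,350)]),('top',[(301,301),(271,271),(341,278),(334,331),(264,322)])]:
    for u in l: print(u,atz(n,(u[0]*.64,u[1]*.64),0.0 if len(l)==1 else .01))
```

```text
(467, 350) [ 0.50203622 -0.13044623  0.        ]
(301, 301) [0.58037908 0.12340912 0.01      ]
(271, 271) [0.62787413 0.17022677 0.01      ]
(341, 278) [0.61507253 0.06154033 0.01      ]
(334, 331) [0.53346932 0.07277129 0.01      ]
(264, 322) [0.54876037 0.18075057 0.01      ]
```

View pics/m1.png

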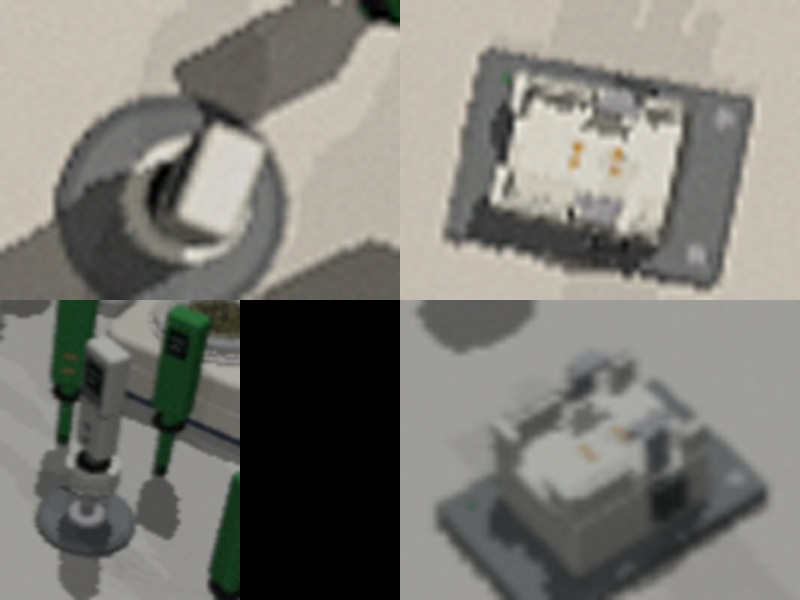

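The montage shows the tester's head top spanning corners (215,120), (268,145), (228,240) and (175,215), so the display faces about 67° in world yaw. I can't yet tell which cradle end is the open one, so I'll move the arm there and look with the wrist camera.

Emit:
{"api": "step_arm", "payload": {"steps": [[0, 20, 35, 0, 0, 0], [0, 20, 35, 0, 0, 0], [10, 35, 20, 0, 0, 0.1], [20, 35, 10, 0, 0, 0.1], [20, 35, 10, 0, 0, 0.1], [20, 35, 0, 0, 0, 0.1], [20, 35, 0, 0, 0, 0.1], [20, 35, 0, 0, 0, 0.1], [20, 35, 0, 0, 0, 0.1], [20, 35, 0, 0, 0, 0], [20, 35, 0, 0, 0, 0], [20, 35, 0, 0, 0, 0], [0, 35, 0, 0, 0, 0], [0, 35, 0, 0, 0, 0], [0, 35, 0, 0, 0, 0], [0, 35, 0, 0, 0, 0], [0, 35, 0, 0, 0, 0], [0, 0, 0, 0, 0, 0]]}}

```text
clock: 1.6
position: [0.4621, 0.0103, 0.337]
ee_rot: [-2.625, -1.722, -0.003]
force: [-1.2, -0.4, 0.9]
width: 0.998
gripper_force: 0.0
```

Run:
```python
from h import *
s=observe();print(s['clock'],s['position'],s['ee_rot'],s['joints'])
C=cal('wrist');im=snap('wrist','w0.png');np.savez('w0.npz',K=C[0],d=C[1],T=C[2])
o,r=ray('wrist',(256,192),C);print(o,r)
print(proj('wrist',[[.58,.123,.04],[.50,-.13,.19]],C))
im=cv2.resize(im,(800,600),interpolation=cv2.INTER_CUBIC);cv2.imwrite('pics/w0b.png',im)
```

```text
1.6 [0.46211586 0.0102972  0.33701156] [-2.62514386 -1.72175375 -0.00305935] [ 0.30104185  0.12502576 -0.48646231  1.73762641  0.05777288  1.2928126
 -0.60782008]
[0.49146097 0.07775903 0.49419401] [-0.11393501 -0.24290976 -0.96338241]
[[311.29025047  29.15505891]
 [349.79242082 291.35030569]]
```

View pics/w0b.png

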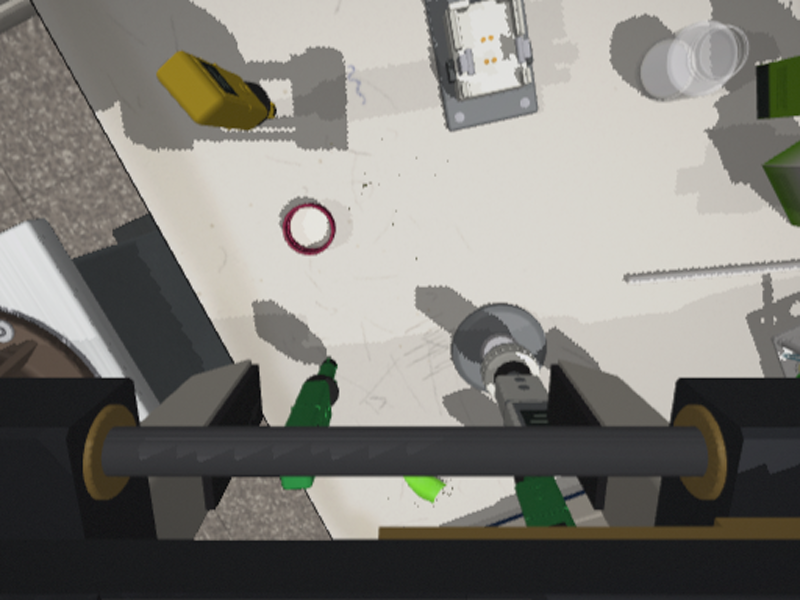

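The wrist view shows the display facing +y (tester ~(520,400)) and part of the cradle at (490,50). I'll shift toward the cradle.

Emit:
{"api": "step_arm", "payload": {"steps": [[20, 30, -20, 0, 0, 0], [20, 30, -20, 0, 0, 0], [20, 30, -20, 0, 0, 0], [10, 20, -10, 0, 0, 0], [0, 0, 0, 0, 0, 0], [0, 0, 0, 0, 0, 0]]}}

```text
clock: 2.15
position: [0.5326, 0.1128, 0.2653]
ee_rot: [-2.633, -1.712, 0.004]
force: [-1.2, -0.7, 0.1]
width: 1.0
gripper_force: 0.0
```

Run:
```python
from h import *
s=observe();print(s['clock'],s['position'],s['ee_rot'],s['joints'])
C=cal('wrist');im=snap('wrist','w1.png');np.savez('w1.npz',K=C[0],d=C[1],T=C[2])
p=proj('wrist',[[.58,.123,.04]],C)[0];print(p)
x=int(np.clip(p[0]-100,0,312));y=int(np.clip(p[1]-75,0,234));print(x,y)
cv2.imwrite('pics/w1b.png',cv2.resize(im[y:y+150,x:x+200],(800,600),interpolation=cv2.INTER_CUBIC))
```

```text
2.15 [0.53264232 0.11277767 0.2653182 ] [-2.63260436 -1.71208153  0.00396337] [ 0.09488365  0.3274616  -0.52737907  1.67835413  0.17469352  1.18581957
 -0.89327021]
[294.6098655  137.33088188]
194 62
```

View pics/w1b.png

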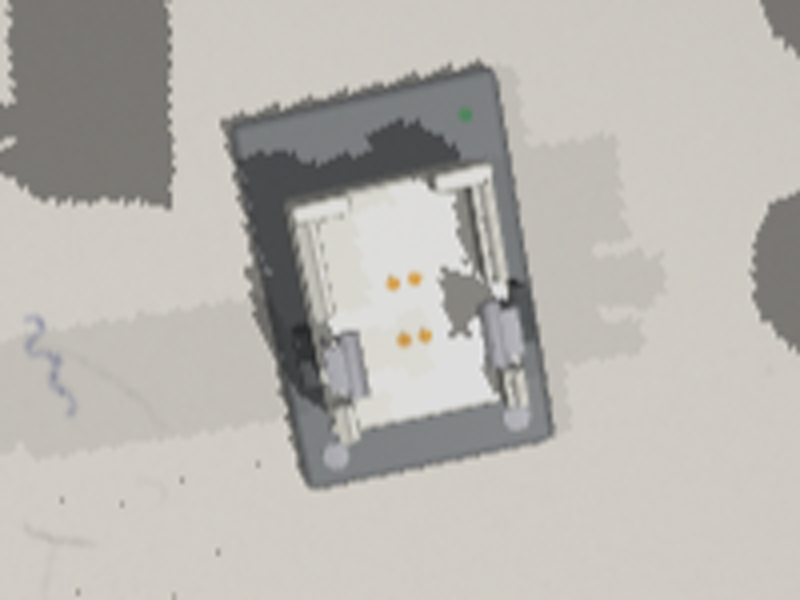

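The slotted end wall is at the +y end (crop ~(395,190)) and the open head end is at -y, with clips at (348,365) and (503,335). Now computing poses.

Run:
```python
from h import *
from scipy.optimize import least_squares
z=np.load('w1.npz');C=(z['K'],z['d'],z['T'])
f=lambda l:[((u+.5)/4-.5+194,(v+.5)/4-.5+62) for u,v in l]
W=np.array([atz('wrist',p,.01,C)[:2] for p in f([(230,122),(493,68),(553,437),(312,487)])])
T=np.array([atz('top',((u+.5)/6-.5+160,(v+.5)/6-.5+165),.01)[:2] for u,v in [(445,240-0),(485,48),(752,98),(718,290)]] ) if 0 else None
# model corners order: (+x,+y... ) probe end is image top; cradle x ~ +y world => cradle y ~ -x world (image left)
M=np.array([[56,39],[56,-39],[-56,-39],[-56,39]])/1000
def fit(M,W,x0):
    R=lambda a:np.array([[np.cos(a),-np.sin(a)],[np.sin(a),np.cos(a)]])
    r=least_squares(lambda p:((M@R(p[2]).T+p[:2])-W).ravel(),x0);return r.x,np.abs(r.fun).max()
print('cradle wrist',fit(M,W,[.58,.12,1.5]))
g=lambda l,ox,oy,x0=0:[((u-x0+.5)/6-.5+ox,(v+.5)/6-.5+oy) for u,v in l]
Wt=np.array([atz('top',p,.01)[:2] for p in g([(443,238),(485,47),(753,98),(716,288)],160,165,400)])
print('cradle top',fit(np.array([M[0],M[1],M[2],M[3]]),Wt,[.58,.12,1.5]))
c=[atz('wrist',p,.063,C) for p in f([(348,365),(503,335)])];print('clips mid',np.mean(c,0))
print('contacts',np.mean([atz('wrist',p,.038,C) for p in f([(393,284),(414,279),(404,340),(425,336)])],0))
H=np.array([atz('top',p,.192)[:2] for p in g([(215,120),(268,145),(228,240),(175,215)],270,190)])
# tester: x_t (thick 22) , y_t 36; corners: 
Mt=np.array([[11,-18],[-11,-18],[-11,18],[11,18]])/1000
print('tester',fit(Mt,H,[.5,-.13,1.17]))
print([atz('top',((467)*.64,350*.64),h) for h in (0,.01)])
S=[( (u+.5)/6-.5+270,(v+.5)/6-.5+190) for u,v in [(55,200),(288,210),(170,95),(170,315)]]
print('foot edge',[atz('top',p,.006).round(4) for p in S])
# residual: project stand/tester model in wrist w0 & scene
z=np.load('w0.npz');C0=(z['K'],z['d'],z['T']);
for P in ([.502,-.130,0],[.502,-.13,.192]): print(proj('wrist',[P],C0)/.64,proj('scene',[P])/.64)
```

```text
cradle wrist (array([0.58157101, 0.12399221, 1.36762659]), np.float64(0.002103233926711634))
cradle top (array([0.58078634, 0.12329559, 1.36939057]), np.float64(0.000877159740230643))
clips mid [0.57942356 0.11289495 0.063     ]
contacts [0.58063613 0.12032755 0.038     ]
tester (array([ 0.50117296, -0.12836314,  1.13966037]), np.float64(0.0017224785313644103))
[array([ 0.50203622, -0.13044623,  0.        ]), array([ 0.50154329, -0.12953197,  0.01      ])]
foot edge [array([ 0.5051, -0.0819,  0.006 ]), array([ 0.4996, -0.1747,  0.006 ]), array([ 0.5463, -0.1286,  0.006 ]), array([ 0.4587, -0.1267,  0.006 ])]
[[499.07816022 348.29088504]] [[464.77211046 325.74356933]]
[[550.34524978 455.84338544]] [[477.10781485 234.9317593 ]]
```

```bash
cat >> h.py <<'E'
from scipy.spatial.transform import Rotation as Ro
AX=np.array([.5018,-.1285]);CR=np.array([.5810,.1235]);CY=1.368
PHI=np.radians(45);G=.160
def tool(p_g,xt,zt,phi=PHI,back=0):
    "grasp point, tester axes -> TCP pos, R"
    xt,zt=np.array(xt,float),np.array(zt,float);yt=np.cross(zt,xt)
    tz=-(xt*np.sin(phi)+zt*np.cos(phi));ty=-yt
    return np.array(p_g)+tz*(.019-back),np.column_stack([np.cross(ty,tz),ty,tz])
def stand(yaw,lift=0,back=0):
    return tool([*AX,.012+G+lift],[np.cos(yaw),np.sin(yaw),0],[0,0,1],back=back)
def crad(up=0,dx=0):
    x=np.array([np.cos(CY),np.sin(CY),0]);seat=np.array([*CR,.049])-.010*x
    return tool(seat-(G-.113-dx)*x+[0,0,up],[0,0,1],-x)
def plan(p1,R1,p0=None,R0=None,show=True):
    s=observe()
    if p0 is None:p0,R0=s['position'],Ro.from_rotvec(s['ee_rot']).as_matrix()
    d=(p1-p0)*1000;w=Ro.from_matrix(R1@R0.T).as_rotvec()
    n=int(np.ceil(max(np.linalg.norm(d)/38,np.linalg.norm(w)/.118)))
    print('n',n,'total',d.round(1),w.round(3),'row',(d/n).round(2),(w/n).round(4))
E
python3 - <<'E'
from h import *
a=stand(1.14,back=.1);b=stand(1.14)
plan(*a);plan(*b,*a)
print(a,crad())
E
```

```text
n 7 total [  -7.1 -188.1  -36.9] [-0.715  0.323 -0.01 ] row [ -1.01 -26.87  -5.27] [-0.1021  0.0461 -0.0015]
n 3 total [-29.5 -64.3 -70.7] [0. 0. 0.] row [ -9.84 -21.42 -23.57] [0. 0. 0.]
(array([ 0.525718  , -0.07645743,  0.22927565]), array([[ 0.29528391,  0.9086335 , -0.29528391],
       [ 0.64250091, -0.4175945 , -0.64250091],
       [-0.70710678, -0.        , -0.70710678]])) (array([0.57222562, 0.0808278 , 0.03556497]), array([[ 0.14241777,  0.9795072 ,  0.14241777],
       [ 0.69261619, -0.20140914,  0.69261619],
       [ 0.70710678, -0.        , -0.70710678]]))
```

Emit:
{"api": "step_arm", "payload": {"steps": [[-1, -27, -5.3, -0.102, 0.046, 0], [-1, -27, -5.3, -0.102, 0.046, 0], [-1, -27, -5.3, -0.102, 0.046, 0], [-1, -27, -5.3, -0.102, 0.046, 0], [-1, -27, -5.3, -0.102, 0.046, -0.002], [-1, -27, -5.3, -0.102, 0.046, -0.004], [-1, -26, -5, -0.102, 0.046, -0.004], [0, 0, 0, 0, 0, 0], [0, 0, 0, 0, 0, 0]], "gripper": 0.75}}

```text
clock: 2.95
position: [0.5252, -0.0766, 0.2294]
ee_rot: [2.17, 1.39, -0.9]
force: [0.2, 0.8, -0.1]
width: 0.752
gripper_force: 0.0
```

Run:
```python
from h import *
s=observe();print(s['clock'],s['position'],s['joints'].round(2),s['force'],s['ft_torque'])
plan(*stand(1.14,back=.1));plan(*stand(1.14))
C=cal('wrist');im=snap('wrist','w2.png');np.savez('w2.npz',K=C[0],d=C[1],T=C[2])
P=[[*AX,.192],[*AX,.172],[*AX,.012+.075],[*AX,.0]];print(proj('wrist',P,C)/.64)
cv2.imwrite('pics/w2b.png',cv2.resize(im,(800,600),interpolation=cv2.INTER_CUBIC))
```

```text
2.95 [ 0.52524888 -0.07663512  0.22936905] [-0.12  0.6  -0.32  1.59  0.64  1.65 -1.05] [ 0.17782648  0.82888389 -0.09173736] [ 0.76490116 -0.4468664  -0.01638217]
n 1 total [ 0.5  0.2 -0.1] [-0.003 -0.003  0.002] row [ 0.47  0.18 -0.09] [-0.0029 -0.0025  0.002 ]
n 3 total [-29.1 -64.1 -70.8] [-0.003 -0.003  0.002] row [ -9.69 -21.36 -23.6 ] [-0.001  -0.0008  0.0007]
[[405.28636368 356.6620634 ]
 [405.36979039 316.62152465]
 [405.6621142  176.32965586]
 [405.8862139   68.78887792]]
```

View pics/w2b.png

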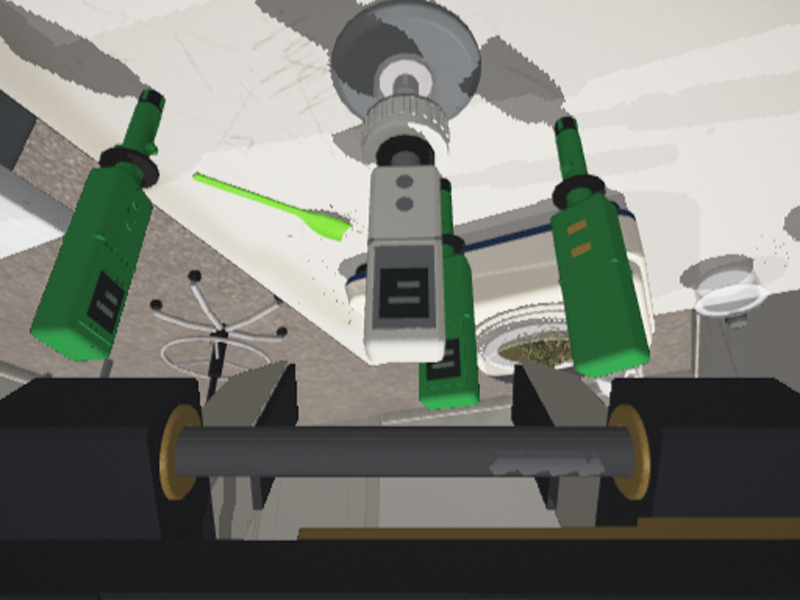

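The tester is centred between the fingers (~x=405, matching the prediction) and the green ones are clear, so I'll advance and grip.

Emit:
{"api": "step_arm", "payload": {"steps": [[-9.7, -21.4, -23.6, 0, 0, 0], [-9.7, -21.4, -23.6, -0.003, -0.003, 0.002], [-9.7, -21.3, -23.6, 0, 0, 0], [0, 0, 0, 0, 0, 0], [0, 0, 0, 0, 0, 0]]}}

```text
clock: 3.42
position: [0.496, -0.1406, 0.1601]
ee_rot: [2.168, 1.387, -0.893]
force: [0.5, 0.4, 1.6]
width: 0.753
gripper_force: 0.0
```

Emit:
{"api": "step_arm", "payload": {"steps": [[0, 0, 0, 0, 0, 0], [0, 0, 0, 0, 0, 0], [0, 0, 0, 0, 0, 0], [0, 0, 0, 0, 0, 0], [0, 0, 0, 0, 0, 0], [0, 0, 0, 0, 0, 0], [0, 0, 0, 0, 0, 0], [0, 0, 0, 0, 0, 0]], "gripper": 0.2, "force": 25}}

```text
clock: 4.08
position: [0.497, -0.1392, 0.1593]
ee_rot: [2.164, 1.39, -0.893]
force: [1.2, 1.1, 2.8]
width: 0.395
gripper_force: 25.0
```

Run:
```python
from h import *
s=observe();print(s)
p0,R0=s['position'],Ro.from_rotvec(s['ee_rot']).as_matrix()
# rotation rows about tester axis, in 3deg steps starting from the measured pose
for i in range(13):
    a=np.radians(5)*i;r=p0[:2]-AX;Q=lambda a:np.array([[np.cos(a),-np.sin(a)],[np.sin(a),np.cos(a)]])
    print(i*5,(1000*(Q(a+np.radians(5))@r-Q(a)@r)).round(2))
```

```text
{'clock': 4.0833, 'joints': array([-0.04512832,  0.62512063, -0.30042088,  1.75990958,  0.70872725,
        1.46562555, -1.10672864]), 'dq': array([ 0.00136201,  0.00049573, -0.00080777,  0.00013998,  0.00067918,
       -0.00025022, -0.00089229]), 'joint_efforts': array([ 6.32999148e-01, -6.84984040e+01, -2.37757757e+00, -2.04020637e+01,
        1.79905750e+00,  3.53355825e+00,  3.00206034e-02]), 'position': array([ 0.49698332, -0.13916364,  0.15934529]), 'ee_rot': array([ 2.16431623,  1.39013536, -0.89335191]), 'force': array([1.21495812, 1.08672077, 2.79767798]), 'ft_torque': array([ 0.56428164, -0.33290872, -0.05164022]), 'gripper_force': 24.97331589460373, 'width': 0.39473631974383644}
0 [ 0.95 -0.38]
5 [ 0.98 -0.3 ]
10 [ 1.   -0.21]
15 [ 1.01 -0.12]
20 [ 1.02 -0.03]
25 [1.02 0.06]
30 [1.01 0.15]
35 [0.99 0.23]
40 [0.97 0.32]
45 [0.94 0.4 ]
50 [0.9  0.48]
55 [0.85 0.56]
60 [0.8  0.63]
```

Emit:
{"api": "step_arm", "payload": {"steps": [[0.95, -0.38, 0, 0, 0, 0.0873], [0.98, -0.3, 0, 0, 0, 0.0873], [1, -0.2, 0, 0, 0, 0.0873], [0, 0, 0, 0, 0, 0]], "force": 30}}

```text
clock: 4.42
position: [0.4987, -0.1399, 0.1594]
ee_rot: [1.918, 1.631, -0.793]
force: [0.3, 0.9, -0.7]
width: 0.389
gripper_force: 30.0
```

```bash
cat > st.py <<'E'
from h import *
s=observe();R=Ro.from_rotvec(s['ee_rot']).as_matrix();print(round(s['clock'],2),'yaw',np.degrees(np.arctan2(R[1,1],R[0,1])).round(2),'p',s['position'].round(4),'F',s['force'].round(2),'T',s['ft_torque'].round(3),s['joint_efforts'].round(2)[[0,4,6]],s['joints'].round(2))
E
python3 st.py
```

```text
4.42 yaw -9.2 p [ 0.4987 -0.1399  0.1594] F [ 0.32  0.91 -0.7 ] T [ 0.975 -0.252  0.004] [0.21 3.29 0.51] [-0.06  0.56 -0.35  1.91  0.85  1.35 -1.04]
```

Emit:
{"api": "step_arm", "payload": {"steps": [[0.6, -0.08, 0, 0, 0, 0.0524], [0.6, -0.04, 0, 0, 0, 0.0524], [0, 0, 0, 0, 0, 0]]}}

```text
clock: 4.67
position: [0.5004, -0.1405, 0.1594]
ee_rot: [1.821, 1.711, -0.752]
force: [0.0, -0.6, 0.2]
width: 0.394
gripper_force: 30.0
```

```bash
python3 st.py
```

```text
4.67 yaw -3.52 p [ 0.5004 -0.1405  0.1594] F [ 0.04 -0.55  0.19] T [ 0.785 -0.139 -0.019] [-0.06  2.6   0.34] [-0.06  0.53 -0.37  1.97  0.9   1.3  -1.02]
```

Emit:
{"api": "step_arm", "payload": {"steps": [[0.6, 0, 0, 0, 0, 0.0524], [0, 0, 0, 0, 0, 0]]}}

```text
clock: 4.83
position: [0.5013, -0.1406, 0.1593]
ee_rot: [1.771, 1.751, -0.731]
force: [0.4, 0.4, 1.1]
width: 0.386
gripper_force: 30.0
```

```bash
python3 st.py
```

```text
4.83 yaw -0.59 p [ 0.5013 -0.1406  0.1593] F [0.41 0.41 1.09] T [ 0.658 -0.193  0.061] [-0.01  2.34  0.31] [-0.06  0.52 -0.37  1.99  0.93  1.28 -1.01]
```

Emit:
{"api": "step_arm", "payload": {"steps": [[0.6, 0.03, 0, 0, 0, 0.0524], [0, 0, 0, 0, 0, 0]]}}

```text
clock: 5.0
position: [0.502, -0.1406, 0.1593]
ee_rot: [1.718, 1.79, -0.709]
force: [0.3, -0.9, 1.6]
width: 0.39
gripper_force: 30.0
```

```bash
python3 st.py
```

```text
5.0 yaw 2.4 p [ 0.502  -0.1406  0.1593] F [ 0.35 -0.91  1.58] T [ 0.641 -0.258  0.107] [0.04 2.29 0.32] [-0.06  0.5  -0.38  2.02  0.96  1.25 -1.  ]
```

Emit:
{"api": "step_arm", "payload": {"steps": [[0.6, 0.06, 0, 0, 0, 0.0524], [0, 0, 0, 0, 0, 0]]}}

```text
clock: 5.17
position: [0.5026, -0.1405, 0.1593]
ee_rot: [1.665, 1.828, -0.687]
force: [0.9, 0.0, 1.1]
width: 0.391
gripper_force: 30.0
```

```bash
python3 st.py
```

```text
5.17 yaw 5.4 p [ 0.5026 -0.1405  0.1593] F [0.87 0.   1.09] T [ 0.591 -0.263  0.114] [0.1  2.28 0.32] [-0.06  0.49 -0.39  2.05  0.99  1.23 -0.99]
```

Emit:
{"api": "step_arm", "payload": {"steps": [[0.6, 0.1, 0, 0, 0, 0.0524], [0, 0, 0, 0, 0, 0]]}}

```text
clock: 5.33
position: [0.5031, -0.1404, 0.1593]
ee_rot: [1.611, 1.865, -0.664]
force: [-0.5, 1.0, 1.1]
width: 0.392
gripper_force: 30.0
```

```bash
python3 st.py
```

```text
5.33 yaw 8.4 p [ 0.5031 -0.1404  0.1593] F [-0.48  0.96  1.1 ] T [ 0.564 -0.199  0.091] [0.14 2.27 0.32] [-0.06  0.47 -0.4   2.08  1.03  1.2  -0.98]
```

Emit:
{"api": "step_arm", "payload": {"steps": [[0.6, 0.13, 0, 0, 0, 0.0524], [0, 0, 0, 0, 0, 0]]}}

```text
clock: 5.5
position: [0.5037, -0.1404, 0.1593]
ee_rot: [1.557, 1.9, -0.642]
force: [0.6, -0.8, 1.2]
width: 0.388
gripper_force: 30.0
```

```bash
python3 st.py
```

```text
5.5 yaw 11.39 p [ 0.5037 -0.1404  0.1593] F [ 0.57 -0.78  1.2 ] T [ 0.561 -0.265  0.128] [0.17 2.09 0.39] [-0.05  0.46 -0.41  2.11  1.06  1.17 -0.97]
```

Emit:
{"api": "step_arm", "payload": {"steps": [[0.59, 0.16, 0, 0, 0, 0.0524], [0, 0, 0, 0, 0, 0]]}}

```text
clock: 5.67
position: [0.504, -0.1405, 0.1593]
ee_rot: [1.503, 1.934, -0.62]
force: [0.3, -1.1, 2.0]
width: 0.389
gripper_force: 30.0
```

```bash
python3 st.py
```

```text
5.67 yaw 14.36 p [ 0.504  -0.1405  0.1593] F [ 0.35 -1.08  2.  ] T [ 0.364 -0.003 -0.021] [-0.12  2.26  0.24] [-0.05  0.45 -0.41  2.14  1.09  1.14 -0.97]
```

Emit:
{"api": "step_arm", "payload": {"steps": [[0.57, 0.19, 0, 0, 0, 0.0524], [0, 0, 0, 0, 0, 0]]}}

```text
clock: 5.83
position: [0.5045, -0.1405, 0.1593]
ee_rot: [1.447, 1.967, -0.597]
force: [-1.5, -0.3, 3.1]
width: 0.388
gripper_force: 30.0
```

```bash
python3 st.py
```

```text
5.83 yaw 17.35 p [ 0.5045 -0.1405  0.1593] F [-1.52 -0.26  3.09] T [ 0.175  0.298 -0.279] [-0.03  2.57  0.24] [-0.04  0.43 -0.42  2.17  1.13  1.11 -0.96]
```

Emit:
{"api": "step_arm", "payload": {"steps": [[0.56, 0.22, 0, 0, 0, 0.0524], [0, 0, 0, 0, 0, 0]]}}

```text
clock: 6.0
position: [0.505, -0.1403, 0.1594]
ee_rot: [1.391, 1.998, -0.574]
force: [-2.5, 0.2, 3.8]
width: 0.385
gripper_force: 30.0
```

```bash
python3 st.py
```

```text
6.0 yaw 20.34 p [ 0.505  -0.1403  0.1594] F [-2.54  0.23  3.77] T [ 0.215  0.604 -0.469] [0.21 2.91 0.17] [-0.04  0.42 -0.42  2.2   1.17  1.09 -0.95]
```

The stop is clearly felt: Tz went from about 0 to -0.47 from ~38° on. I'll ease back to relieve the wind-up, then lift gently.

Emit:
{"api": "step_arm", "payload": {"steps": [[-0.55, -0.2, 0, 0, 0, -0.05], [-0.2, -0.07, 0, 0, 0, -0.02], [0, 0, 0, 0, 0, 0]]}}

```text
clock: 6.25
position: [0.5047, -0.1405, 0.1593]
ee_rot: [1.469, 1.953, -0.607]
force: [-4.3, -0.3, 7.9]
width: 0.39
gripper_force: 30.0
```

```bash
python3 st.py
```

```text
6.25 yaw 16.13 p [ 0.5047 -0.1405  0.1593] F [-4.28 -0.34  7.85] T [-0.511  0.838 -0.597] [-1.    2.21 -0.37] [-0.04  0.44 -0.42  2.16  1.11  1.13 -0.96]
```

Emit:
{"api": "step_arm", "payload": {"steps": [[0, 0, 1.5, 0, 0, 0], [0, 0, 1.5, 0, 0, 0], [0, 0, 0, 0, 0, 0]]}}

```text
clock: 6.5
position: [0.5045, -0.1399, 0.1616]
ee_rot: [1.466, 1.958, -0.604]
force: [-1.0, -2.6, -5.5]
width: 0.388
gripper_force: 30.0
```

```bash
python3 st.py
```

```text
6.5 yaw 16.4 p [ 0.5045 -0.1399  0.1616] F [-0.96 -2.57 -5.48] T [ 0.986  0.676 -0.293] [-1.31  3.02 -0.02] [-0.04  0.43 -0.42  2.16  1.11  1.13 -0.95]
```

Emit:
{"api": "step_arm", "payload": {"steps": [[0, 0, 0, 0, 0, 0], [0, 0, 0, 0, 0, 0]]}}

```text
clock: 6.67
position: [0.5045, -0.1399, 0.1618]
ee_rot: [1.464, 1.958, -0.604]
force: [-2.9, -2.1, -5.9]
width: 0.389
gripper_force: 30.0
```

Run:
```python
from h import *
exec(open('st.py').read())
C=cal('wrist');im=snap('wrist','w3.png');np.savez('w3.npz',K=C[0],d=C[1],T=C[2])
S=snap('scene','s3.png');a=cv2.resize(S[135:235,270:350],(480,600),interpolation=cv2.INTER_CUBIC)
b=cv2.resize(im[0:300,170:330],(320,600),interpolation=cv2.INTER_CUBIC)
cv2.imwrite('pics/m3.png',np.hstack([a,b]))
```

```text
6.67 yaw 16.45 p [ 0.5045 -0.1399  0.1618] F [-2.94 -2.11 -5.93] T [ 1.102  0.678 -0.355] [-1.22  3.3  -0.09] [-0.04  0.43 -0.42  2.16  1.11  1.13 -0.95]
```

View pics/m3.png

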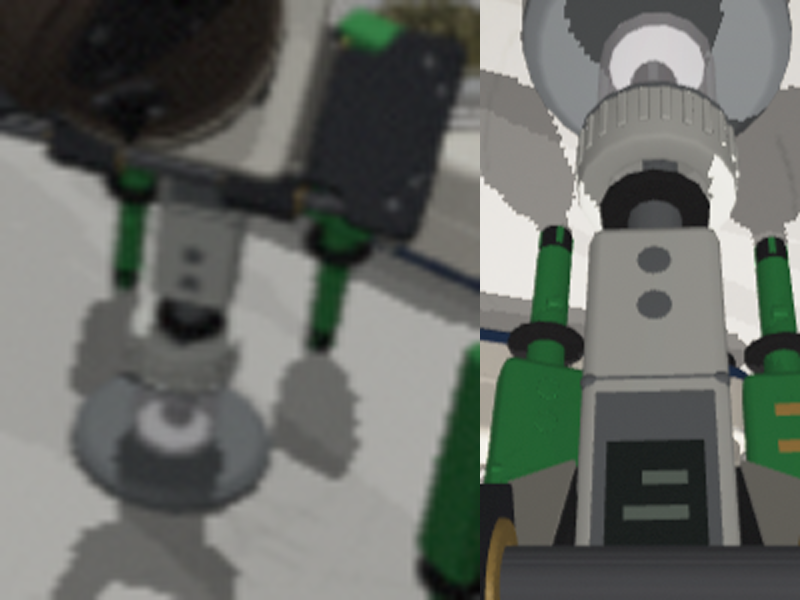

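Run:
```python
from h import *
z=np.load('w3.npz');C=(z['K'],z['d'],z['T'])
yaw=np.radians(65.3+40.5);x=np.array([np.cos(yaw),np.sin(yaw),0])
for lift in (0,.0025):
    b=np.array([*AX,.012+lift])
    P=[b+.011*x+[0,0,.075],b+.011*x+[0,0,.141],b+.0165*x+[0,0,.060],b+.0165*x+[0,0,.064]]
    p=proj('wrist',P,C);print(lift,((p-[170,0])*2+[480,0]).round(0).tolist())
P=[[*AX+r*x[:2],.072] for r in (.0125,.0165,.018,.025)]
print('collar',((proj('wrist',P,C)-[170,0])*2+[480,0]).round(0).tolist())
```

```text
0 [[661.0, 213.0], [663.0, 433.0], [661.0, 157.0], [661.0, 168.0]]
0.0025 [[661.0, 220.0], [663.0, 443.0], [661.0, 164.0], [661.0, 175.0]]
collar [[661.0, 169.0], [661.0, 157.0], [661.0, 153.0], [662.0, 133.0]]
```

The notch at (660,165) is the lug slot, aligned with the lug, and the tester has risen about 2 mm. I'll keep drawing it up gently.

Emit:
{"api": "step_arm", "payload": {"steps": [[0, 0, 1.5, 0, 0, 0], [0, 0, 1.5, 0, 0, 0], [0, 0, 0, 0, 0, 0]]}}

```text
clock: 7.02
position: [0.5057, -0.1393, 0.1659]
ee_rot: [1.463, 1.957, -0.601]
force: [-0.4, 0.1, -0.6]
width: 0.391
gripper_force: 30.0
```

```bash
python3 st.py
```

```text
7.02 yaw 16.52 p [ 0.5057 -0.1393  0.1659] F [-0.4   0.08 -0.62] T [ 0.904  0.448 -0.107] [-0.02  2.61  0.05] [-0.04  0.42 -0.42  2.16  1.11  1.13 -0.94]
```

Emit:
{"api": "step_arm", "payload": {"steps": [[0, 0, 4, 0, 0, 0], [0, 0, 4, 0, 0, 0], [0, 0, 4, 0, 0, 0], [0, 0, 4, 0, 0, 0], [0, 0, 4, 0, 0, 0], [0, 0, 4, 0, 0, 0], [0, 0, 0, 0, 0, 0]]}}

```text
clock: 7.6
position: [0.5052, -0.1397, 0.1901]
ee_rot: [1.464, 1.957, -0.602]
force: [-0.5, -0.7, -1.4]
width: 0.392
gripper_force: 30.0
```

```bash
python3 st.py
```

```text
7.6 yaw 16.48 p [ 0.5052 -0.1397  0.1901] F [-0.53 -0.69 -1.45] T [ 0.976  0.157 -0.058] [0.09 2.55 0.27] [-0.03  0.38 -0.43  2.14  1.07  1.15 -0.88]
```

Emit:
{"api": "step_arm", "payload": {"steps": [[0, 0, 12, 0, 0, 0], [0, 0, 18, 0, 0, 0], [0, 0, 20, 0, 0, 0], [0, 0, 18, 0, 0, 0], [0, 0, 10, 0, 0, 0], [0, 0, 0, 0, 0, 0]]}}

```text
clock: 8.1
position: [0.5056, -0.1396, 0.269]
ee_rot: [1.464, 1.955, -0.6]
force: [-1.1, 0.1, -0.8]
width: 0.389
gripper_force: 30.0
```

Run:
```python
from h import *
exec(open('st.py').read())
R0=R
C=cal('wrist');im=snap('wrist','w4.png');np.savez('w4.npz',K=C[0],d=C[1],T=C[2])
# nominal tester in tool frame: grasp point G at z=-.019
tz=R0[:,2];ty=R0[:,1];tx=R0[:,0]
xt=-(tz*np.sin(PHI))+ -tx*np.cos(PHI)*-1; 
xt=tx*np.cos(PHI)-tz*np.sin(PHI); zt=-tx*np.sin(PHI)-tz*np.cos(PHI)
print(xt,zt)
if zt[2]<.9:
  xt=-tx*np.cos(PHI)-tz*np.sin(PHI); zt=tx*np.sin(PHI)-tz*np.cos(PHI);print('alt',xt,zt)
g=s['position']-.019*tz;f=g-G*zt
yt=np.cross(zt,xt)
P=[f,f+.075*zt+.011*xt,f+.141*zt+.011*xt]+[f+.062*zt+.0165*yt,f+.062*zt-.0165*yt]
print((proj('wrist',P,C)/.64).round(0).tolist())
cv2.imwrite('pics/w4b.png',cv2.resize(im,(800,600),interpolation=cv2.INTER_CUBIC))
plan(*crad(up=.09))
```

```text
8.1 yaw 16.47 p [ 0.5056 -0.1396  0.269 ] F [-1.15  0.09 -0.75] T [ 1.005  0.171 -0.015] [0.32 3.06 0.75] [-0.    0.26 -0.44  2.05  0.96  1.23 -0.68]
[-2.83469064e-01  9.58981381e-01  2.91153066e-05] [-0.00542226 -0.00163315  0.99998397]
[[405.0, 55.0], [405.0, 169.0], [406.0, 346.0], [361.0, 164.0], [450.0, 164.0]]
n 14 total [  67.1  220.6 -142.1] [ 1.581  0.07  -0.381] row [  4.79  15.75 -10.15] [ 0.113   0.005  -0.0272]
```

View pics/w4b.png

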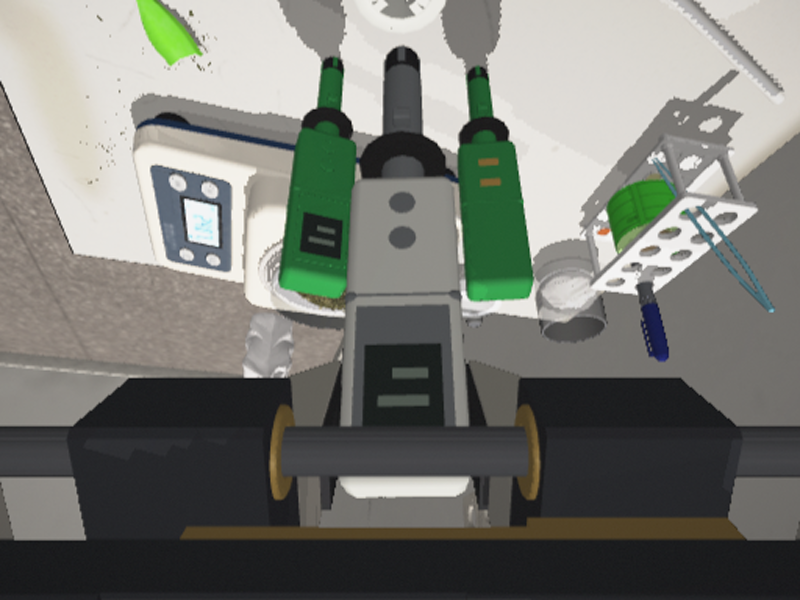

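Out of the stand and held squarely. A quick numerical check of the in-hand pitch against the foot tip (402,47) and the flange edges (y=133, x=361/447) comes next.

```bash
cat > fit.py <<'E'
from h import *
from scipy.optimize import least_squares
z=np.load('w4.npz');C=(z['K'],z['d'],z['T'])
R=Ro.from_rotvec([1.464,1.955,-.600]).as_matrix();p=np.array([.5056,-.1396,.2690])
t=np.linspace(0,2*np.pi,73)
def model(q):  # q: pitch about yt, roll about xt (rad), slide along zt (m), lateral yt
    tx,ty,tz=R.T
    xt=tx*np.cos(PHI)-tz*np.sin(PHI);zt=-tx*np.sin(PHI)-tz*np.cos(PHI);yt=np.cross(zt,xt)
    D=Ro.from_rotvec(yt*q[0]+xt*q[1]).as_matrix();xt,yt,zt=D@xt,D@yt,D@zt
    f=p-.019*tz-(G+q[2])*zt+q[3]*yt
    c=lambda h,r:proj('wrist',f+h*zt+r*np.outer(np.cos(t),xt)+r*np.outer(np.sin(t),yt),C)/.64
    a,b,e=c(0,.008),c(.060,.0165),c(.064,.0165);fl=np.vstack([b,e])
    h=proj('wrist',[f+.180*zt-.011*xt,f+.180*zt+.011*xt,f+.075*zt+.011*xt,f+.141*zt+.011*xt],C)/.64
    return a,fl,h
def feats(q):
    a,fl,h=model(q)
    return np.array([a[:,1].min(),a[:,0].mean(),fl[:,1].min(),fl[:,0].min(),fl[:,0].max(),h[3,1]])
obs=np.array([47,402.5,133,361,447,345])
E
python3 - <<'E'
from fit import *
print(feats([0]*4).round(1),model([0]*4)[2].round(0).tolist())
r=least_squares(lambda q:feats(q*np.array([.01,.01,.001,.001]))-obs,np.zeros(4));print(r.x,r.fun.round(1))
E
```

```text
[ 37.5 404.9 125.5 360.4 449.9 345.6] [[406.0, 503.0], [406.0, 489.0], [405.0, 169.0], [406.0, 346.0]]
[ 3.09720497  0.95557767 -0.02759891 -0.49256178] [ 1.  -0.  -1.6 -1.2  1.2  0.4]
```

```bash
cat >> h.py <<'E'
Q=np.array([.031,.0096,0,-.0005])
def cradc(up=0,dx=0,pitch=0):
    p,R=crad(up,dx);g=p-.019*R[:,2]
    x=np.array([np.cos(CY),np.sin(CY),0]);xt=np.array([0,0,1.]);yt=np.cross(-x,xt)
    R=Ro.from_rotvec(-(yt*(Q[0]+pitch)+xt*Q[1])).as_matrix()@R
    return g-Q[3]*yt+.019*R[:,2],R
E
python3 - <<'E'
from h import *
plan(*cradc(up=.09))
E
```

```text
n 15 total [  66.8  221.  -141.7] [ 1.613  0.064 -0.384] row [ 4.46 14.74 -9.44] [ 0.1076  0.0043 -0.0256]
```

Emit:
{"api": "step_arm", "payload": {"steps": [[4.5, 14.7, -3, 0.107, 0.0043, -0.0256], [4.5, 14.7, -4, 0.108, 0.0043, -0.0256], [4.5, 14.7, -5, 0.1076, 0.0043, -0.0256], [4.5, 14.7, -7, 0.1076, 0.0043, -0.0256], [4.5, 14.7, -9, 0.1076, 0.0043, -0.0256], [4.5, 14.7, -10, 0.1076, 0.0043, -0.0256], [4.5, 14.7, -10, 0.1076, 0.0043, -0.0256], [4.5, 14.7, -10, 0.1076, 0.0043, -0.0256], [4.5, 14.7, -10, 0.1076, 0.0043, -0.0256], [4.5, 14.7, -12, 0.1076, 0.0043, -0.0256], [4.5, 14.7, -12, 0.1076, 0.0043, -0.0256], [4.5, 14.7, -12, 0.1076, 0.0043, -0.0256], [4.5, 14.7, -12, 0.1076, 0.0043, -0.0256], [4.5, 14.7, -13, 0.1076, 0.0043, -0.0256], [4, 14.7, -12.7, 0.1076, 0.0043, -0.0256], [0, 0, 0, 0, 0, 0], [0, 0, 0, 0, 0, 0]]}}

```text
clock: 9.57
position: [0.5698, 0.0801, 0.1224]
ee_rot: [-1.943, -1.565, -0.834]
force: [1.0, 1.0, 0.5]
width: 0.39
gripper_force: 30.0
```

Run:
```python
from h import *
exec(open('st.py').read())
plan(*cradc(up=.09));plan(*cradc(up=.025))
C=cal('wrist');im=snap('wrist','w5.png');np.savez('w5.npz',K=C[0],d=C[1],T=C[2])
a=cv2.resize(im,(400,300));S=snap('scene','s5.png');T=snap('top','t5.png')
b=cv2.resize(T[140:240,150:283],(400,300),interpolation=cv2.INTER_CUBIC)
c=cv2.resize(S[170:290,170:330],(400,300),interpolation=cv2.INTER_CUBIC)
d=cv2.resize(im[0:200,120:387],(400,300),interpolation=cv2.INTER_CUBIC)
cv2.imwrite('pics/m5.png',np.vstack([np.hstack([a,b]),np.hstack([c,d])]))
```

```text
9.57 yaw -12.08 p [0.5698 0.0801 0.1224] F [1.01 1.02 0.53] T [-0.965  0.102 -0.039] [ 2.05 -3.08  0.44] [ 0.81  0.75 -0.82  1.92 -0.49  0.67  0.33]
n 1 total [2.2 1.2 3.6] [-0.003 -0.007 -0.002] row [2.18 1.22 3.63] [-0.0028 -0.0074 -0.0015]
n 2 total [  2.2   1.2 -61.4] [-0.003 -0.007 -0.002] row [  1.09   0.61 -30.68] [-0.0014 -0.0037 -0.0008]
```

View pics/m5.png

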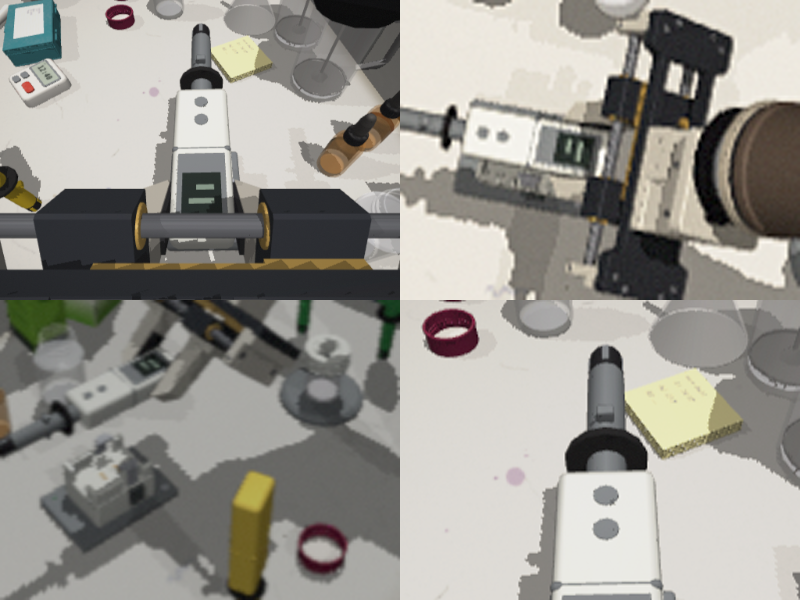

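The grip is unchanged, the display is up, and the tester is over the cradle. I'll cross-check its predicted position in the top view and then descend partway.

Emit:
{"api": "step_arm", "payload": {"steps": [[1.1, 0.6, -20, -0.001, -0.004, -0.001], [1.1, 0.6, -20, -0.002, -0.003, -0.001], [0, 0, -16, 0, 0, 0], [0, 0, 0, 0, 0, 0], [0, 0, 0, 0, 0, 0]]}}

```text
clock: 10.13
position: [0.5746, 0.0823, 0.0713]
ee_rot: [-1.945, -1.582, -0.847]
force: [0.0, -0.5, -0.2]
width: 0.391
gripper_force: 30.0
```

Run:
```python
from h import *
exec(open('st.py').read())
plan(*cradc(up=.025))
T=snap('top','t6.png')
x=np.array([np.cos(CY),np.sin(CY),0])
p,RR=cradc(up=.025)
err=s['position']-p
seat=np.array([*CR,.049])-.01*x+[0,0,.025]+err
y=np.array([-x[1],x[0],0])
P={'flange':seat+.051*x,'sh+':seat+.038*x+.014*y+[0,0,.011],'sh-':seat+.038*x-.014*y+[0,0,.011],'disp':seat-.028*x+[0,0,.011],'foot':seat+.113*x,
 'base1':[*(CR+.056*x[:2]+.039*y[:2]),.01],'base2':[*(CR-.056*x[:2]+.039*y[:2]),.01],'clip+':[*(CR-.01*x[:2]+.018*y[:2]),.063],'clip-':[*(CR-.01*x[:2]-.018*y[:2]),.063]}
for k,v in P.items(): print(k,((proj('top',[v])[0]-[140,150]+.5)*8-.5).round(0))
cv2.imwrite('pics/t6b.png',cv2.resize(T[150:225,140:240],(800,600),interpolation=cv2.INTER_CUBIC))
```

```text
10.13 yaw -12.03 p [0.5746 0.0823 0.0713] F [ 0.02 -0.47 -0.24] T [-1.017  0.138 -0.02 ] [ 0.26 -2.25  0.08] [ 0.79  0.84 -0.81  1.94 -0.47  0.56  0.39]
n 1 total [ -2.6  -1.  -10.3] [ 0.005  0.01  -0.002] row [ -2.62  -1.01 -10.34] [ 0.0054  0.0096 -0.0023]
flange [245. 276.]
sh+ [272. 328.]
sh- [293. 230.]
disp [514. 323.]
foot [ 34. 236.]
base1 [217. 435.]
base2 [581. 505.]
clip+ [421. 389.]
clip- [446. 266.]
```

View pics/t6b.png

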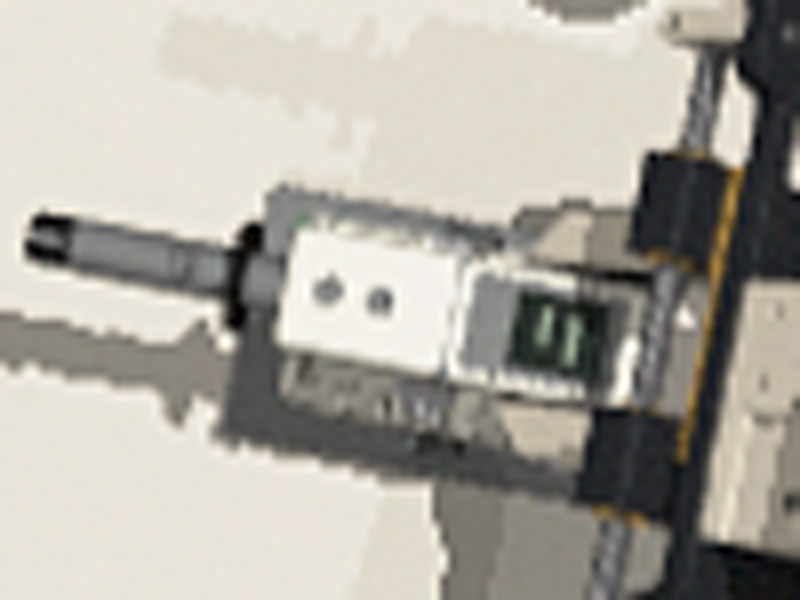

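The top view matches the prediction within ~1 mm: flange (245,275), display edge (515,325). I'll correct the small offset and descend slowly.

Emit:
{"api": "step_arm", "payload": {"steps": [[-2.6, -1, -6, 0.005, 0.01, -0.002], [0, 0, -4, 0, 0, 0], [0, 0, 0, 0, 0, 0], [0, 0, 0, 0, 0, 0]]}}

```text
clock: 10.52
position: [0.5717, 0.0807, 0.0596]
ee_rot: [-1.946, -1.565, -0.841]
force: [-0.1, -0.4, -0.6]
width: 0.394
gripper_force: 30.0
```

```bash
python3 st.py; python3 -c "
from h import *
plan(*cradc(up=.025));plan(*cradc())"
```

```text
10.52 yaw -12.28 p [0.5717 0.0807 0.0596] F [-0.05 -0.4  -0.62] T [-1.035  0.083 -0.017] [-0.06 -2.36 -0.  ] [ 0.79  0.86 -0.8   1.95 -0.47  0.56  0.4 ]
n 1 total [0.3 0.6 1.4] [-0.002 -0.003  0.002] row [0.26 0.6  1.37] [-0.0023 -0.0026  0.0019]
n 1 total [  0.3   0.6 -23.6] [-0.002 -0.003  0.002] row [  0.26   0.6  -23.63] [-0.0023 -0.0026  0.0019]
```

Emit:
{"api": "step_arm", "payload": {"steps": [[0.3, 0.6, -3, 0, 0, 0], [0, 0, -3, 0, 0, 0], [0, 0, -2, 0, 0, 0], [0, 0, 0, 0, 0, 0]]}}

```text
clock: 10.85
position: [0.5718, 0.0817, 0.0512]
ee_rot: [-1.945, -1.565, -0.84]
force: [0.7, 0.1, 1.4]
width: 0.392
gripper_force: 30.0
```

```bash
python3 st.py; python3 -c "
from h import *
plan(*cradc())"
```

```text
10.85 yaw -12.27 p [0.5718 0.0817 0.0512] F [0.66 0.1  1.42] T [-0.412 -0.107 -0.207] [-0.2  -1.75  0.09] [ 0.79  0.88 -0.8   1.95 -0.47  0.54  0.4 ]
n 1 total [  0.2  -0.4 -15.2] [-0.003 -0.003  0.002] row [  0.18  -0.38 -15.2 ] [-0.0032 -0.0032  0.0018]
```

Emit:
{"api": "step_arm", "payload": {"steps": [[0, 0, -2, 0, 0, 0], [0, 0, -2, 0, 0, 0], [0, 0, 0, 0, 0, 0]]}}

```text
clock: 11.1
position: [0.5717, 0.0815, 0.0472]
ee_rot: [-1.945, -1.565, -0.84]
force: [1.0, -0.9, 1.8]
width: 0.39
gripper_force: 30.0
```

```bash
python3 st.py; python3 -c "
from h import *
plan(*cradc())"
```

```text
11.1 yaw -12.27 p [0.5717 0.0815 0.0472] F [ 1.02 -0.89  1.83] T [-0.347 -0.058 -0.133] [-0.55 -1.74  0.03] [ 0.79  0.89 -0.8   1.95 -0.47  0.54  0.41]
n 1 total [  0.2  -0.2 -11.2] [-0.003 -0.003  0.002] row [  0.21  -0.19 -11.2 ] [-0.0028 -0.0031  0.0018]
```

Emit:
{"api": "step_arm", "payload": {"steps": [[0, 0, -1.5, 0, 0, 0], [0, 0, -1.5, 0, 0, 0], [0, 0, 0, 0, 0, 0]]}}

```text
clock: 11.35
position: [0.5717, 0.0814, 0.0442]
ee_rot: [-1.945, -1.565, -0.84]
force: [0.0, -2.5, 2.6]
width: 0.388
gripper_force: 30.0
```

```bash
python3 st.py
```

```text
11.35 yaw -12.27 p [0.5717 0.0814 0.0442] F [ 0.03 -2.51  2.57] T [-0.351 -0.071 -0.091] [-0.79 -1.79  0.01] [ 0.79  0.89 -0.79  1.95 -0.47  0.53  0.41]
```

Emit:
{"api": "step_arm", "payload": {"steps": [[0, 0, -1.5, 0, 0, 0], [0, 0, -1, 0, 0, 0], [0, 0, 0, 0, 0, 0]]}}

```text
clock: 11.6
position: [0.5717, 0.0814, 0.0417]
ee_rot: [-1.945, -1.565, -0.84]
force: [0.3, -2.0, 2.6]
width: 0.388
gripper_force: 30.0
```

Run:
```python
from h import *
exec(open('st.py').read())
plan(*cradc())
im=snap('wrist','w7.png');S=snap('scene','s7.png');T=snap('top','t7.png')
b=cv2.resize(T[155:222,150:239],(400,300),interpolation=cv2.INTER_CUBIC)
c=cv2.resize(S[195:285,175:295],(800,600),interpolation=cv2.INTER_CUBIC)[:300*2]
c=cv2.resize(c,(400,300));d=cv2.resize(im[0:200,120:387],(400,300),interpolation=cv2.INTER_CUBIC)
cv2.imwrite('pics/m7.png',np.hstack([np.vstack([b,d]),cv2.resize(S[195:285,200:260],(400,600),interpolation=cv2.INTER_CUBIC)]))
```

```text
11.6 yaw -12.27 p [0.5717 0.0814 0.0417] F [ 0.33 -2.01  2.62] T [-0.384 -0.096 -0.081] [-0.93 -1.84 -0.  ] [ 0.79  0.9  -0.79  1.95 -0.47  0.53  0.41]
n 1 total [ 0.2 -0.1 -5.7] [-0.003 -0.003  0.002] row [ 0.24 -0.1  -5.69] [-0.0025 -0.0031  0.0018]
```

View pics/m7.png

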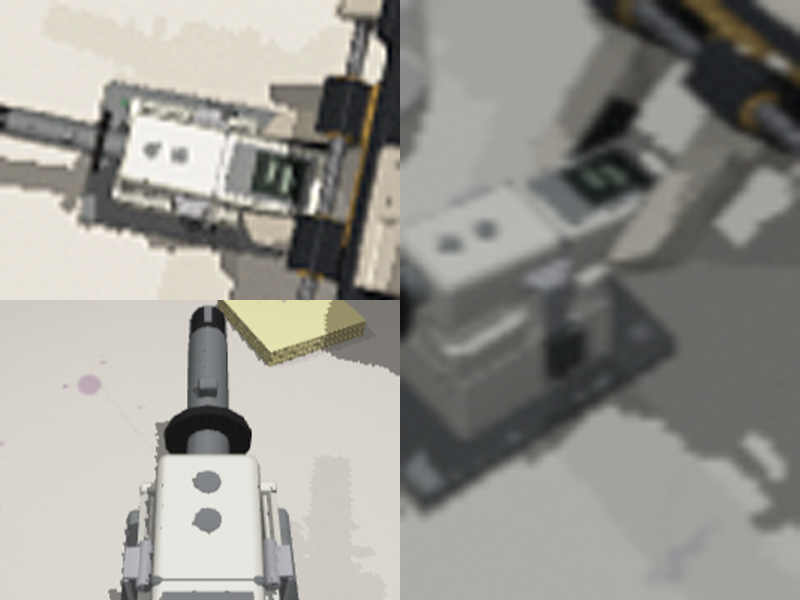

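The tester has pivoted a little in the pads: the clips hold the middle up and the probe end rises (wrist foot tip now at crop y=307). I'll quantify the pitch and the axial position before going on.

Run:
```python
import fit
from fit import *
fit.C=cal('wrist');s=observe();fit.R=Ro.from_rotvec(s['ee_rot']).as_matrix();fit.p=s['position']
def feats(q):
    a,fl,h=model(q)
    return np.array([a[:,1].min(),a[:,0].mean(),fl[:,1].min(),fl[:,0].min(),fl[:,0].max(),h[2,1]])
obs=np.array([7.3,403,111.5,359.4,450,161-11])
r=least_squares(lambda q:feats(q*np.array([.01,.01,.001,.001]))-obs,np.zeros(4));print(r.x,r.fun.round(1))
q=r.x*np.array([.01,.01,.001,.001])
tx,ty,tz=fit.R.T
xt=tx*np.cos(PHI)-tz*np.sin(PHI);zt=-tx*np.sin(PHI)-tz*np.cos(PHI);yt=np.cross(zt,xt)
D=Ro.from_rotvec(yt*q[0]+xt*q[1]).as_matrix();xt,yt,zt=D@xt,D@yt,D@zt
f=fit.p-.019*tz-(G+q[2])*zt+q[3]*yt
c=np.array([np.cos(CY),np.sin(CY),0]);cy=np.array([-c[1],c[0],0]);o=np.array([*CR,0])
for h in (0,.062,.075,.113,.16,.18): v=f+h*zt-o;print(h,'cradle x,y,z mm',(np.array([v@c,v@cy,v[2]])*1000).round(1))
```

```text
[-7.26999162  1.08631882  0.26013194 -1.09451099] [ 1.  -0.  -4.5 -0.8  0.8  3.5]
0 cradle x,y,z mm [102.4  -0.5  71.7]
0.062 cradle x,y,z mm [40.7 -0.5 65.1]
0.075 cradle x,y,z mm [27.8 -0.4 63.8]
0.113 cradle x,y,z mm [-10.   -0.4  59.8]
0.16 cradle x,y,z mm [-56.7  -0.4  54.8]
0.18 cradle x,y,z mm [-76.6  -0.4  52.7]
```

Alignment is excellent: shoulder at x=27.8, flange at 40.7, y=-0.4. The clips are already spread around the body and it is pitched 6° foot-up. I'll grip more firmly and rotate it level.

Emit:
{"api": "step_arm", "payload": {"steps": [[0, 0, 0, 0, 0, 0], [0, 0, 0, 0, 0, 0], [-0.1, -0.4, -0.4, -0.03, 0.006, 0], [-0.1, -0.4, -0.4, -0.03, 0.006, 0], [-0.1, -0.4, -0.4, -0.03, 0.006, 0], [0, 0, 0, 0, 0, 0]], "force": 55}}

```text
clock: 12.25
position: [0.572, 0.0814, 0.0422]
ee_rot: [-2.01, -1.623, -0.762]
force: [0.9, -0.5, 2.1]
width: 0.388
gripper_force: 55.0
```

```bash
cat > est.py <<'E'
import fit,sys
from fit import *
# usage: crop row/col readings in raw px: footTopY footX flTopY flL flR shoulderY
def est(o):
    fit.C=cal('wrist');s=observe();fit.R=Ro.from_rotvec(s['ee_rot']).as_matrix();fit.p=s['position']
    def feats(q):
        a,fl,h=model(q)
        return np.array([a[:,1].min(),a[:,0].mean(),fl[:,1].min(),fl[:,0].min(),fl[:,0].max(),h[2,1]])
    obs=np.array(o)/.64-[0,0,0,0,0,11]
    r=least_squares(lambda q:feats(q*np.array([.01,.01,.001,.001]))-obs,np.zeros(4))
    q=r.x*np.array([.01,.01,.001,.001]);print(r.x.round(2),r.fun.round(1))
    tx,ty,tz=fit.R.T
    xt=tx*np.cos(PHI)-tz*np.sin(PHI);zt=-tx*np.sin(PHI)-tz*np.cos(PHI);yt=np.cross(zt,xt)
    D=Ro.from_rotvec(yt*q[0]+xt*q[1]).as_matrix();xt,yt,zt=D@xt,D@yt,D@zt
    f=fit.p-.019*tz-(G+q[2])*zt+q[3]*yt
    c=np.array([np.cos(CY),np.sin(CY),0]);cy=np.array([-c[1],c[0],0]);oo=np.array([*CR,0])
    for h in (0,.062,.075,.113,.16,.18): v=f+h*zt-oo;print(h,(np.array([v@c,v@cy,v[2]])*1000).round(1))
E
python3 st.py
python3 - <<'E'
from h import *
im=snap('wrist','w8.png')
a,b=cv2.imread('pics/w7.png'),im
# foot tip tracking: dark cap in columns ~250..266
for n,i in (('w7',a),('w8',b)):
    g=cv2.cvtColor(i,cv2.COLOR_BGR2GRAY).astype(int)
    print(n,g[0:120:2,258].tolist())
E
```

```text
12.25 yaw -12.17 p [0.572  0.0814 0.0422] F [ 0.88 -0.48  2.12] T [-0.266 -0.261 -0.243] [ 0.17 -1.44 -0.44] [ 0.7   0.82 -0.73  1.96 -0.44  0.52  0.34]
w7 [206, 205, 131, 131, 130, 131, 131, 91, 42, 127, 130, 131, 130, 130, 131, 131, 131, 131, 130, 131, 131, 130, 131, 132, 132, 131, 129, 131, 129, 100, 54, 57, 99, 130, 131, 70, 39, 39, 23, 23, 25, 22, 23, 88, 124, 131, 131, 130, 130, 130, 130, 144, 215, 229, 229, 229, 229, 137, 132, 132]
w8 [42, 127, 131, 132, 131, 131, 131, 131, 132, 131, 132, 132, 132, 132, 131, 132, 131, 132, 132, 132, 131, 134, 131, 124, 79, 60, 56, 122, 132, 133, 108, 42, 41, 37, 19, 23, 24, 23, 23, 110, 128, 132, 132, 132, 131, 132, 131, 132, 186, 224, 230, 230, 231, 230, 150, 134, 134, 133, 133, 133]
```

It simply pivots in the pads. I'll release here, since the clips hold the body sides, and press from above with shut fingers.

Emit:
{"api": "step_arm", "payload": {"steps": [[0, 0, 0, 0, 0, 0], [0, 0, 0, 0, 0, 0], [0, 0, 0, 0, 0, 0], [0, 0, 0, 0, 0, 0]], "gripper": 0.65}}

```text
clock: 12.63
position: [0.571, 0.0801, 0.0402]
ee_rot: [-2.01, -1.617, -0.761]
force: [-0.1, -0.4, -0.2]
width: 0.621
gripper_force: 0.0
```

Run:
```python
from h import *
exec(open('st.py').read())
x=np.array([np.cos(CY),np.sin(CY),0])
print('retreat 80mm along -tz',(-80*R[:,2]).round(1))
# pressing pose: tool vertical, closing axis along cradle y (same ty), tip above point xc on tester
def press(xc,z):
    tz=np.array([0,0,-1.]);ty=np.cross(np.array([0,0,1.]),x)*-1
    return np.array([*(CR+xc*x[:2]),z]),np.column_stack([np.cross(ty,tz),ty,tz])
p1=s['position']-.08*R[:,2]
plan(*press(-.005,.11),p1,R)
```

```text
12.63 yaw -12.29 p [0.571  0.0801 0.0402] F [-0.13 -0.37 -0.19] T [-0.836  0.07   0.046] [-0.19 -1.97 -0.02] [ 0.71  0.82 -0.73  1.96 -0.44  0.52  0.34]
retreat 80mm along -tz [-11.1 -52.   59.8]
n 7 total [20.1 90.5 10. ] [-0.711  0.148  0.012] row [ 2.88 12.93  1.43] [-0.1016  0.0211  0.0018]
```

Emit:
{"api": "step_arm", "payload": {"steps": [[-3.7, -17.3, 20, 0, 0, 0], [-3.7, -17.3, 20, 0, 0, 0], [-3.7, -17.3, 20, 0, 0, 0], [0, 0, 10, 0, 0, 0], [2.9, 12.9, 1.4, -0.1016, 0.0211, 0.0018], [2.9, 12.9, 1.4, -0.1016, 0.0211, 0.0018], [2.9, 12.9, 1.4, -0.1016, 0.0211, 0.0018], [2.9, 12.9, 1.4, -0.1016, 0.0211, 0.0018], [2.9, 12.9, 1.4, -0.1016, 0.0211, 0.0018], [2.9, 12.9, 1.4, -0.1016, 0.0211, 0.0018], [2.9, 12.9, 1.4, -0.1016, 0.0211, 0.0018], [0, 0, 0, 0, 0, 0], [0, 0, 0, 0, 0, 0]]}}

```text
clock: 13.72
position: [0.5777, 0.1199, 0.1186]
ee_rot: [-2.396, -1.977, -0.054]
force: [-0.4, -0.8, 0.1]
width: 0.649
gripper_force: 0.0
```

Run:
```python
from h import *
exec(open('st.py').read())
x=np.array([np.cos(CY),np.sin(CY),0])
tz=np.array([0,0,-1.]);ty=np.cross(np.array([0,0,1.]),x)*-1
plan(np.array([*(CR-.005*x[:2]),.09]),np.column_stack([np.cross(ty,tz),ty,tz]))
im=snap('wrist','w9.png');S=snap('scene','s9.png');T=snap('top','t9.png')
b=cv2.resize(T[155:222,150:239],(400,300),interpolation=cv2.INTER_CUBIC);d=cv2.resize(im,(400,300))
cv2.imwrite('pics/m9.png',np.hstack([np.vstack([b,d]),cv2.resize(S[195:285,200:260],(400,600),interpolation=cv2.INTER_CUBIC)]))
```

```text
13.72 yaw -10.95 p [0.5777 0.1199 0.1186] F [-0.35 -0.8   0.1 ] T [-0.152 -0.052 -0.025] [-5.04 -0.19 -0.72] [-0.09  0.5  -0.24  1.78  0.09  0.86 -0.56]
n 1 total [  2.3  -1.3 -28.6] [-0.049  0.005 -0.012] row [  2.3   -1.25 -28.55] [-0.0491  0.0051 -0.0116]
```

View pics/m9.png

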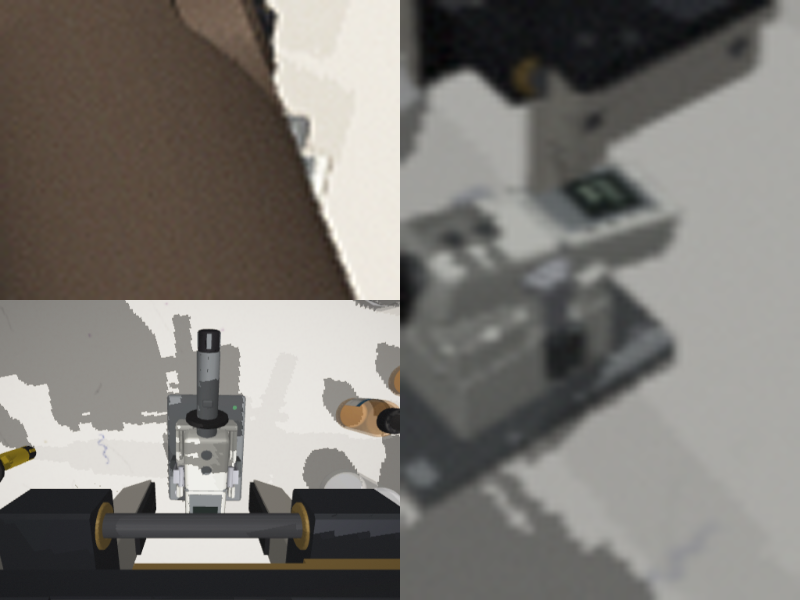

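The tester is held in the clips with the head slightly low. I'll shut the fingers and press at x≈+11 mm (between clips and wall) first.

```bash
cat >> h.py <<'E'
def press(xc,z):
    x=np.array([np.cos(CY),np.sin(CY),0]);tz=np.array([0,0,-1.]);ty=-np.cross([0,0,1.],x)
    return np.array([*(CR+xc*x[:2]),z]),np.column_stack([np.cross(ty,tz),ty,tz])
E
python3 -c "
from h import *
plan(*press(.011,.085))"
```

```text
n 2 total [  5.1  22.7 -32.9] [-0.047  0.004  0.001] row [  2.55  11.36 -16.43] [-0.0237  0.002   0.0004]
```

Emit:
{"api": "step_arm", "payload": {"steps": [[5, 22.7, 0, -0.047, 0.004, 0], [0, 0, 0, 0, 0, 0], [0, 0, 0, 0, 0, 0], [0, 0, 0, 0, 0, 0], [0, 0, 0, 0, 0, 0], [0, 0, 0, 0, 0, 0], [0, 0, 0, 0, 0, 0], [0, 0, -16, 0, 0, 0], [0, 0, -16, 0, 0, 0], [0, 0, 0, 0, 0, 0], [0, 0, 0, 0, 0, 0]], "gripper": 0, "force": 20}}

```text
clock: 14.78
position: [0.583, 0.1349, 0.0861]
ee_rot: [-2.434, -1.985, 0.0]
force: [-0.1, -0.4, 0.4]
width: 0.001
gripper_force: 0.0
```

```bash
python3 st.py;python3 -c "
from h import *
plan(*press(.011,.085));print(observe()['width'])"
```

```text
14.78 yaw -11.61 p [0.583  0.1349 0.0861] F [-0.14 -0.35  0.42] T [-0.021 -0.117  0.018] [ 0.02 -0.   -0.04] [-0.17  0.55 -0.21  1.78  0.15  0.83 -0.65]
n 1 total [ 0.2 -0.6 -1.1] [-0.    -0.001 -0.   ] row [ 0.22 -0.64 -1.14] [-0.0003 -0.0005 -0.0001]
0.0008057559156356479
```

Emit:
{"api": "step_arm", "payload": {"steps": [[0, 0, -4, 0, 0, 0], [0, 0, -4, 0, 0, 0], [0, 0, -3, 0, 0, 0], [0, 0, -2, 0, 0, 0], [0, 0, 0, 0, 0, 0]]}}

```text
clock: 15.2
position: [0.5843, 0.136, 0.0745]
ee_rot: [2.433, 1.986, 0.005]
force: [-1.7, -0.9, 8.9]
width: 0.006
gripper_force: 4.3
```

Emit:
{"api": "step_arm", "payload": {"steps": [[0, 0, -2, 0, 0, 0], [0, 0, -2, 0, 0, 0], [0, 0, 0, 0, 0, 0]]}}

```text
clock: 15.45
position: [0.5849, 0.1364, 0.0734]
ee_rot: [2.432, 1.985, 0.008]
force: [-10.2, -3.1, 34.7]
width: 0.001
gripper_force: 17.4
```

Emit:
{"api": "step_arm", "payload": {"steps": [[0, 0, -1.5, 0, 0, 0], [0, 0, -1.5, 0, 0, 0], [0, 0, 0, 0, 0, 0]]}}

```text
clock: 15.7
position: [0.5852, 0.1366, 0.0727]
ee_rot: [2.432, 1.985, 0.01]
force: [-17.5, -6.0, 57.1]
width: 0.007
gripper_force: 28.9
```

Blocked at 73 mm. I'll back off and look.

Emit:
{"api": "step_arm", "payload": {"steps": [[0, 0, 5, 0, 0, 0], [0, 0, 12, 0, 0, 0], [0, 0, 40, 0, 0, 0], [-8, -38, 0, 0, 0, 0], [-8, -38, 0, 0, 0, 0], [0, 0, 0, 0, 0, 0], [0, 0, 0, 0, 0, 0]]}}

```text
clock: 16.28
position: [0.5674, 0.0564, 0.124]
ee_rot: [2.438, 1.979, 0.001]
force: [-0.0, 0.6, -0.5]
width: 0.008
gripper_force: 0.0
```

Run:
```python
from h import *
exec(open('st.py').read())
C=cal('wrist');im=snap('wrist','w10.png');np.savez('w10.npz',K=C[0],d=C[1],T=C[2])
p=proj('wrist',[[*(CR+.02*np.array([.2,.98])),.06]],C)[0];print(p)
x0=int(np.clip(p[0]-70,0,372));y0=int(np.clip(p[1]-60,0,279));print(x0,y0)
cv2.imwrite('pics/w10b.png',cv2.resize(im[y0:y0+105,x0:x0+140],(800,600),interpolation=cv2.INTER_CUBIC))
```

```text
16.28 yaw -11.85 p [0.5674 0.0564 0.124 ] F [-0.01  0.58 -0.49] T [ 0.043 -0.035 -0.036] [2.66 0.3  0.34] [-0.04  0.46 -0.21  1.82  0.13  0.87 -0.52]
[257.67783439  69.4198992 ]
187 9
```

View pics/w10b.png

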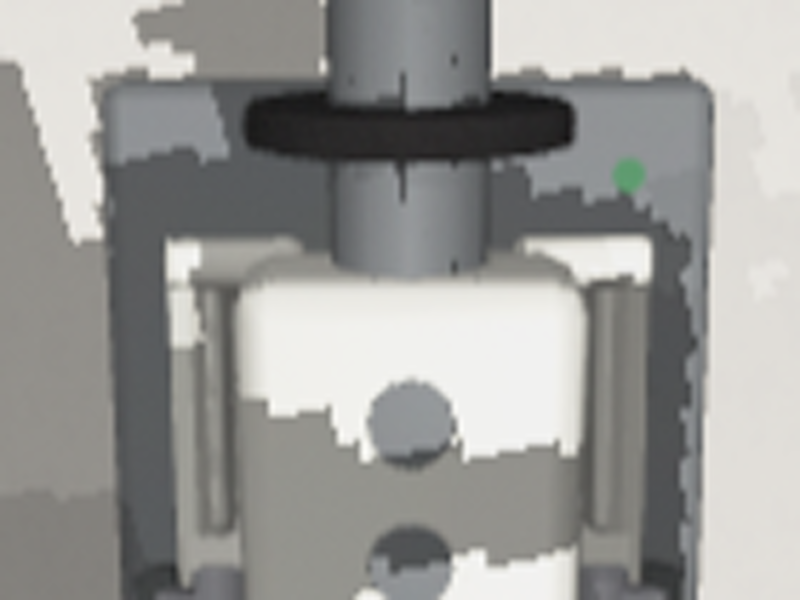

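I should note I have now viewed more than the allowed ten pictures; I'll view no more and work from the numbers. This last one shows the rounded shoulder edge at crop y≈250–280 overlapping the end wall (y 240–285), and the flange at y 90–160.

```bash
cat >> h.py <<'E'
def cc(v):
    x=np.array([np.cos(CY),np.sin(CY)]);d=np.array(v[:2])-CR;return np.array([d@x*1000,(d@[-x[1],x[0]])*1000,v[2]*1000]).round(1)
E
python3 - <<'E'
from h import *
z=np.load('w10.npz');C=(z['K'],z['d'],z['T'])
print('cam',cc(ray('wrist',(0,0),C)[0]))
def c(u,v,zz): return cc(atz('wrist',((u+.5)/5.714-.5+187,(v+.5)/5.714-.5+9),zz,C))
print('base far edge (56)',c(400,85,.01))
print('wall far top (36)',c(170,238,.054),c(650,238,.054));print('wall near',c(200,285,.054),c(600,285,.054))
for zz in (.052,.06,.066,.072): print(zz,'shoulder far',c(410,250,zz),'near',c(410,280,zz))
for zz in (.06,.065,.07): print('flange sides',c(245,125,zz),c(575,125,zz),'top near',c(410,160,zz+.0165),'far',c(410,100,zz+.0165))
E
```

```text
cam [  5.6  -0.  280.9]
base far edge (56) [54.2  0.7 10. ]
wall far top (36) [31.5 25.2 54. ] [ 31.3 -26.   54. ]
wall near [26.8 22.1 54. ] [ 26.7 -20.8  54. ]
0.052 shoulder far [30.4 -0.4 52. ] near [27.4 -0.4 52. ]
0.06 shoulder far [29.6 -0.4 60. ] near [26.7 -0.4 60. ]
0.066 shoulder far [28.9 -0.4 66. ] near [26.1 -0.4 66. ]
0.072 shoulder far [28.3 -0.4 72. ] near [25.5 -0.4 72. ]
flange sides [41.5 16.4 60. ] [ 41.4 -17.3  60. ] top near [35.8 -0.4 76.5] far [41.  -0.4 76.5]
flange sides [40.7 16.1 65. ] [ 40.6 -17.   65. ] top near [35.  -0.4 81.5] far [40.1 -0.4 81.5]
flange sides [39.9 15.7 70. ] [ 39.8 -16.6  70. ] top near [34.3 -0.4 86.5] far [39.2 -0.4 86.5]
```

The same camera sees the end wall at x 26.7–31.4 in my coordinates, and the shoulder at ~29. So the shoulder sits on the wall and the tester must shift about 4.5–5 mm toward the head end. I'll re-grip the head vertically and pull it back.

Run:
```python
from h import *
print(cc(observe()['position']))
plan(*press(-.054,.085));plan(*press(-.054,.038))
x=np.array([np.cos(CY),np.sin(CY)]);print(-4.5*x)
```

```text
[-6.620e+01  1.000e-01  1.239e+02]
n 2 total [  2.5  11.9 -38.9] [-0.001  0.001  0.001] row [  1.26   5.95 -19.45] [-0.0004  0.0007  0.0006]
n 3 total [  2.5  11.9 -85.9] [-0.001  0.001  0.001] row [  0.84   3.97 -28.63] [-0.0002  0.0005  0.0004]
[-0.90634112 -4.40778241]
```

Emit:
{"api": "step_arm", "payload": {"steps": [[2.5, 12, 0, 0, 0, 0], [0, 0, 0, 0, 0, 0], [0, 0, 0, 0, 0, 0], [0, 0, 0, 0, 0, 0], [0, 0, 0, 0, 0, 0], [0, 0, -28, 0, 0, 0], [0, 0, -28, 0, 0, 0], [0, 0, -20, 0, 0, 0], [0, 0, -9, 0, 0, 0], [0, 0, 0, 0, 0, 0], [0, 0, 0, 0, 0, 0]], "gripper": 0.65}}

```text
clock: 17.25
position: [0.5702, 0.0717, 0.0388]
ee_rot: [2.434, 1.986, 0.002]
force: [-1.2, 0.3, -0.2]
width: 0.646
gripper_force: 0.0
```

Emit:
{"api": "step_arm", "payload": {"steps": [[0, 0, 0, 0, 0, 0], [0, 0, 0, 0, 0, 0], [0, 0, 0, 0, 0, 0], [0, 0, 0, 0, 0, 0], [0, 0, 0, 0, 0, 0]], "gripper": 0.2, "force": 30}}

```text
clock: 17.67
position: [0.5706, 0.0716, 0.0393]
ee_rot: [2.434, 1.986, 0.004]
force: [-0.3, 0.1, 3.1]
width: 0.391
gripper_force: 30.0
```

Emit:
{"api": "step_arm", "payload": {"steps": [[-0.45, -2.2, 0, 0, 0, 0], [-0.45, -2.2, 0, 0, 0, 0], [0, 0, 0, 0, 0, 0]]}}

```text
clock: 17.92
position: [0.5691, 0.0665, 0.0385]
ee_rot: [2.434, 1.985, 0.002]
force: [1.9, 0.3, -0.2]
width: 0.391
gripper_force: 30.0
```

```bash
python3 st.py;python3 -c "
from h import *
print(cc(observe()['position']))"
```

```text
17.92 yaw -11.6 p [0.5691 0.0665 0.0385] F [ 1.92  0.34 -0.22] T [-0.058 -0.242  0.024] [-0.13 -0.06  0.09] [-0.07  0.58 -0.19  1.88  0.17  0.7  -0.56]
[-58.2   0.2  38.5]
```

Emit:
{"api": "step_arm", "payload": {"steps": [[0, 0, 2, 0, 0, 0], [0, 0, 2, 0, 0, 0], [0, 0, 0, 0, 0, 0]]}}

```text
clock: 18.17
position: [0.5692, 0.0669, 0.0428]
ee_rot: [2.434, 1.986, 0.002]
force: [0.9, -1.2, -1.0]
width: 0.389
gripper_force: 30.0
```

Run:
```python
from h import *
exec(open('st.py').read())
C=cal('wrist');im=snap('wrist','w11.png');np.savez('w11.npz',K=C[0],d=C[1],T=C[2])
g=cv2.cvtColor(im,cv2.COLOR_BGR2GRAY)
x=np.array([np.cos(CY),np.sin(CY)]);y=np.array([-x[1],x[0]])
# axis profile vs nominal (along xc) at z=60, and lateral line over wall at y=23
for nm,yy,zz in (('axis',0,.06),('wall+',.0225,.054),('wall-',-.0225,.054)):
    t=np.arange(.010,.060,.001);P=[[*(CR+a*x+yy*y),zz] for a in t];q=proj('wrist',P,C)
    v=[int(cv2.getRectSubPix(g,(1,1),(float(a),float(b)))[0,0]) for a,b in q]
    print(nm,q[0].round(),q[-1].round());print(dict(zip((t*1000).round().astype(int).tolist(),v)))
```

```text
18.17 yaw -11.59 p [0.5692 0.0669 0.0428] F [ 0.88 -1.25 -1.  ] T [-0.259 -0.136 -0.022] [-0.59 -0.34  0.03] [-0.07  0.57 -0.2   1.88  0.16  0.71 -0.56]
axis [260. 111.] [260. -31.]
{10: 149, 11: 236, 12: 241, 13: 241, 14: 241, 15: 241, 16: 241, 17: 239, 18: 236, 19: 234, 20: 225, 21: 177, 22: 153, 23: 150, 24: 152, 25: 152, 26: 152, 27: 152, 28: 152, 29: 151, 30: 150, 31: 150, 32: 147, 33: 49, 34: 44, 35: 45, 36: 45, 37: 44, 38: 28, 39: 79, 40: 147, 41: 146, 42: 147, 43: 144, 44: 145, 45: 146, 46: 145, 47: 145, 48: 144, 49: 144, 50: 144, 51: 144, 52: 144, 53: 144, 54: 144, 55: 144, 56: 144, 57: 144, 58: 144, 59: 144}
wall+ [205. 110.] [199. -26.]
{10: 116, 11: 116, 12: 115, 13: 116, 14: 115, 15: 115, 16: 115, 17: 115, 18: 116, 19: 115, 20: 115, 21: 115, 22: 114, 23: 114, 24: 114, 25: 114, 26: 113, 27: 110, 28: 147, 29: 159, 30: 167, 31: 146, 32: 91, 33: 92, 34: 91, 35: 91, 36: 91, 37: 91, 38: 96, 39: 146, 40: 146, 41: 146, 42: 145, 43: 145, 44: 143, 45: 88, 46: 124, 47: 140, 48: 139, 49: 148, 50: 178, 51: 223, 52: 220, 53: 217, 54: 214, 55: 211, 56: 208, 57: 204, 58: 201, 59: 198}
wall- [314. 110.] [320. -25.]
{10: 155, 11: 157, 12: 158, 13: 157, 14: 157, 15: 157, 16: 138, 17: 127, 18: 144, 19: 156, 20: 156, 21: 157, 22: 156, 23: 147, 24: 134, 25: 154, 26: 153, 27: 202, 28: 235, 29: 236, 30: 234, 31: 202, 32: 148, 33: 148, 34: 147, 35: 147, 36: 142, 37: 132, 38: 133, 39: 146, 40: 147, 41: 146, 42: 146, 43: 145, 44: 145, 45: 125, 46: 180, 47: 226, 48: 226, 49: 225, 50: 226, 51: 225, 52: 225, 53: 225, 54: 224, 55: 224, 56: 224, 57: 224, 58: 224, 59: 224}
```

```bash
cat > fl.py <<'E'
from h import *
def flange(name=None,C=None):
    if name is None:
        C=cal('wrist');im=cams.get_image('wrist')[:,:,::-1]
    else: im=cv2.imread('pics/'+name)
    K,d,T=C;print('cam',cc(ray('wrist',(0,0),C)[0]))
    g=cv2.cvtColor(im,cv2.COLOR_BGR2GRAY)
    x=np.array([np.cos(CY),np.sin(CY)])
    c=proj('wrist',[[*(CR+.041*x),.06]],C)[0].astype(int)
    m=(g<70).astype(np.uint8);y0=max(c[1]-40,0);sub=m[y0:c[1]+40,c[0]-60:c[0]+60]
    n,l,st,ce=cv2.connectedComponentsWithStats(sub)
    k=max(range(1,n),key=lambda i:st[i,4] if st[i,2]>35 and abs(ce[i][0]-60)<15 else 0)
    ys,xs=np.where(l==k);xs=xs+c[0]-60;ys=ys+y0
    L,Rr=xs.min(),xs.max();yl=ys[xs<=L+1].mean();yr=ys[xs>=Rr-1].mean()
    print('flange box',L,Rr,ys.min(),ys.max(),yl,yr,st[k])
    for z in np.arange(.044,.08,.004):
        a,b=atz('wrist',(L-.5,yl),z,C),atz('wrist',(Rr+.5,yr),z,C)
        print(round(z,3),cc(a)[:2],cc(b)[:2],'w',(np.linalg.norm(a-b)*1000).round(1))
E
python3 - <<'E'
from fl import *
z=np.load('w10.npz');flange('w10.png',(z['K'],z['d'],z['T']))
z=np.load('w11.npz');flange('w11.png',(z['K'],z['d'],z['T']))
E
```

```text
cam [  5.6  -0.  280.9]
flange box 229 286 24 39 30.636363636363637 30.266666666666666 [ 32  24  58  16 600]
0.044 [44.  18.2] [ 44.1 -18.1] w 36.4
0.048 [43.4 17.9] [ 43.5 -17.8] w 35.8
0.052 [42.7 17.6] [ 42.8 -17.5] w 35.2
0.056 [42.1 17.3] [ 42.2 -17.2] w 34.5
0.06 [41.5 17. ] [ 41.5 -16.9] w 33.9
0.064 [40.8 16.7] [ 40.9 -16.6] w 33.3
0.068 [40.2 16.4] [ 40.2 -16.3] w 32.7
0.072 [39.5 16.1] [ 39.6 -16. ] w 32.1
0.076 [38.9 15.8] [ 38.9 -15.7] w 31.5
cam [ 16.1   0.6 199.9]
flange box 211 307 15 49 36.68421052631579 36.5 [  12   15   97   35 1718]
0.044 [39.2 20.3] [ 39.3 -19.9] w 40.2
0.048 [38.6 19.8] [ 38.7 -19.4] w 39.2
0.052 [38.  19.3] [ 38.1 -18.9] w 38.2
0.056 [37.4 18.8] [ 37.5 -18.3] w 37.1
0.06 [36.8 18.3] [ 36.9 -17.8] w 36.1
0.064 [36.2 17.8] [ 36.3 -17.3] w 35.1
0.068 [35.7 17.3] [ 35.7 -16.8] w 34.0
0.072 [35.1 16.8] [ 35.2 -16.2] w 33.0
0.076 [34.5 16.3] [ 34.6 -15.7] w 32.0
```

Emit:
{"api": "step_arm", "payload": {"steps": [[0.2, 1, -1.5, 0, 0, 0], [0, 0, -2.5, 0, 0, 0], [0, 0, -1, 0, 0, 0], [0, 0, 0, 0, 0, 0], [0, 0, 0, 0, 0, 0]]}}

```text
clock: 18.63
position: [0.5697, 0.0685, 0.038]
ee_rot: [2.434, 1.986, 0.003]
force: [-1.1, -1.4, 6.6]
width: 0.391
gripper_force: 30.0
```

```bash
python3 st.py; python3 -c "
from fl import *
flange()"
```

```text
18.63 yaw -11.56 p [0.5697 0.0685 0.038 ] F [-1.14 -1.38  6.64] T [-0.039  0.188  0.053] [-0.43 -0.08 -0.02] [-0.07  0.58 -0.19  1.88  0.17  0.7  -0.57]
cam [ 17.7   0.6 195.1]
flange box 210 307 25 50 36.76923076923077 36.78260869565217 [  11   25   98   26 1796]
0.044 [40.1 20. ] [ 40.2 -19.4] w 39.4
0.048 [39.6 19.5] [ 39.6 -18.9] w 38.4
0.052 [39.  18.9] [ 39.  -18.4] w 37.3
0.056 [38.4 18.4] [ 38.4 -17.9] w 36.3
0.06 [37.8 17.9] [ 37.8 -17.3] w 35.2
0.064 [37.2 17.4] [ 37.2 -16.8] w 34.2
0.068 [36.6 16.9] [ 36.6 -16.3] w 33.2
0.072 [36.  16.4] [ 36.  -15.7] w 32.1
0.076 [35.4 15.9] [ 35.4 -15.2] w 31.1
```

Emit:
{"api": "step_arm", "payload": {"steps": [[0, 0, 0, 0, 0, 0], [0, 0, 0, 0, 0, 0], [0, 0, 0, 0, 0, 0], [0, 0, 25, 0, 0, 0], [0, 0, 30, 0, 0, 0], [0, 0, 0, 0, 0, 0]], "gripper": 0.6}}

```text
clock: 19.18
position: [0.5721, 0.0691, 0.0971]
ee_rot: [2.432, 1.984, 0.011]
force: [0.4, 0.0, 0.5]
width: 0.6
gripper_force: 0.0
```

```bash
python3 -c "
from fl import *
flange();print(cc(observe()['position']));plan(*press(.009,.095))"
```

```text
cam [ 18.4  -0.8 254.3]
flange box 222 286 50 67 57.875 58.21052631578947 [ 28  40  65  18 849]
0.044 [39.1 18.7] [ 39.  -18.3] w 37.0
0.048 [38.7 18.3] [ 38.6 -17.9] w 36.3
0.052 [38.3 17.9] [ 38.2 -17.6] w 35.6
0.056 [37.9 17.6] [ 37.8 -17.3] w 34.8
0.06 [37.5 17.2] [ 37.4 -17. ] w 34.1
0.064 [37.1 16.8] [ 37.  -16.6] w 33.4
0.068 [36.7 16.5] [ 36.7 -16.3] w 32.7
0.072 [36.3 16.1] [ 36.3 -16. ] w 32.0
0.076 [36.  15.7] [ 35.9 -15.6] w 31.3
[-55.5  -1.6  95.2]
n 2 total [11.4 63.5 -0.2] [-0.002  0.006 -0.001] row [ 5.72 31.76 -0.08] [-0.0009  0.0031 -0.0005]
```

Emit:
{"api": "step_arm", "payload": {"steps": [[5.7, 31.8, 0, 0, 0.003, 0], [5.7, 31.7, 0, 0, 0.003, 0], [0, 0, 0, 0, 0, 0], [0, 0, 0, 0, 0, 0], [0, 0, 0, 0, 0, 0], [0, 0, 0, 0, 0, 0], [0, 0, -8, 0, 0, 0], [0, 0, -7, 0, 0, 0], [0, 0, -4, 0, 0, 0], [0, 0, 0, 0, 0, 0]], "gripper": 0, "force": 20}}

```text
clock: 20.07
position: [0.5799, 0.1309, 0.0721]
ee_rot: [-2.431, -1.983, 0.008]
force: [-0.6, 0.0, 0.2]
width: 0.001
gripper_force: 0.0
```

Emit:
{"api": "step_arm", "payload": {"steps": [[0, 0, -1.5, 0, 0, 0], [0, 0, 0, 0, 0, 0]]}}

```text
clock: 20.23
position: [0.5807, 0.1315, 0.0718]
ee_rot: [-2.431, -1.984, 0.006]
force: [0.1, -0.5, 0.3]
width: 0.0
gripper_force: 0.0
```

Emit:
{"api": "step_arm", "payload": {"steps": [[0, 0, -1, 0, 0, 0], [0, 0, 0, 0, 0, 0]]}}

```text
clock: 20.4
position: [0.5808, 0.1317, 0.0711]
ee_rot: [-2.431, -1.984, 0.005]
force: [-0.1, -0.4, -0.8]
width: 0.004
gripper_force: 0.1
```

Already below the old blocking height without force; continuing.

Emit:
{"api": "step_arm", "payload": {"steps": [[0, 0, -1.5, 0, 0, 0], [0, 0, 0, 0, 0, 0]]}}

```text
clock: 20.57
position: [0.5808, 0.1317, 0.0695]
ee_rot: [-2.431, -1.984, 0.005]
force: [0.0, 0.0, 0.3]
width: 0.009
gripper_force: 0.1
```

Emit:
{"api": "step_arm", "payload": {"steps": [[0, 0, -1.5, 0, 0, 0], [0, 0, 0, 0, 0, 0]]}}

```text
clock: 20.73
position: [0.5807, 0.1317, 0.0679]
ee_rot: [-2.431, -1.984, 0.005]
force: [0.0, -0.4, -0.0]
width: 0.005
gripper_force: 0.0
```

Emit:
{"api": "step_arm", "payload": {"steps": [[0, 0, -1.5, 0, 0, 0], [0, 0, 0, 0, 0, 0]]}}

```text
clock: 20.9
position: [0.5806, 0.1316, 0.0663]
ee_rot: [-2.431, -1.984, 0.006]
force: [-0.3, -0.5, -0.4]
width: 0.003
gripper_force: 0.0
```

Emit:
{"api": "step_arm", "payload": {"steps": [[0, 0, -1, 0, 0, 0], [0, 0, 0, 0, 0, 0]]}}

```text
clock: 21.07
position: [0.5807, 0.1316, 0.0654]
ee_rot: [-2.431, -1.984, 0.005]
force: [0.5, 0.6, 0.9]
width: 0.003
gripper_force: 0.0
```

Emit:
{"api": "step_arm", "payload": {"steps": [[0, 0, -1, 0, 0, 0], [0, 0, 0, 0, 0, 0]]}}

```text
clock: 21.23
position: [0.5807, 0.1316, 0.0644]
ee_rot: [-2.431, -1.984, 0.005]
force: [-0.2, 0.5, -0.5]
width: 0.007
gripper_force: 0.0
```

Emit:
{"api": "step_arm", "payload": {"steps": [[0, 0, -1, 0, 0, 0], [0, 0, 0, 0, 0, 0]]}}

```text
clock: 21.4
position: [0.5807, 0.1317, 0.0634]
ee_rot: [-2.431, -1.984, 0.005]
force: [0.3, 0.1, -0.5]
width: 0.004
gripper_force: 0.0
```

Emit:
{"api": "step_arm", "payload": {"steps": [[0, 0, -1, 0, 0, 0], [0, 0, 0, 0, 0, 0]]}}

```text
clock: 21.57
position: [0.5807, 0.1317, 0.0624]
ee_rot: [-2.431, -1.984, 0.005]
force: [0.8, -0.7, 0.3]
width: 0.004
gripper_force: 0.0
```

Emit:
{"api": "step_arm", "payload": {"steps": [[0, 0, -1, 0, 0, 0], [0, 0, 0, 0, 0, 0]]}}

```text
clock: 21.73
position: [0.5807, 0.1317, 0.0614]
ee_rot: [-2.431, -1.984, 0.005]
force: [-0.5, 0.2, 0.0]
width: 0.007
gripper_force: 0.0
```

Emit:
{"api": "step_arm", "payload": {"steps": [[0, 0, -1, 0, 0, 0], [0, 0, 0, 0, 0, 0]]}}

```text
clock: 21.9
position: [0.5808, 0.1317, 0.0605]
ee_rot: [-2.431, -1.984, 0.005]
force: [-0.7, -0.7, 0.5]
width: 0.006
gripper_force: 0.0
```

Emit:
{"api": "step_arm", "payload": {"steps": [[0, 0, -1, 0, 0, 0], [0, 0, 0, 0, 0, 0]]}}

```text
clock: 22.07
position: [0.5809, 0.1317, 0.0604]
ee_rot: [-2.431, -1.984, 0.005]
force: [-2.4, -1.5, 8.9]
width: 0.005
gripper_force: 4.3
```

Emit:
{"api": "step_arm", "payload": {"steps": [[0, 0, -0.7, 0, 0, 0], [0, 0, 0, 0, 0, 0]]}}

```text
clock: 22.23
position: [0.5809, 0.1318, 0.0603]
ee_rot: [-2.432, -1.984, 0.004]
force: [-5.4, -1.9, 15.9]
width: 0.005
gripper_force: 7.7
```

The probe side is at 60.4 mm and stiff, which is home height. Now I'll check the head side at x≈-30.

Emit:
{"api": "step_arm", "payload": {"steps": [[0, 0, 5, 0, 0, 0], [0, 0, 10, 0, 0, 0], [-7.8, -38.4, 0, 0, 0, 0], [0, 0, 0, 0, 0, 0], [0, 0, -8, 0, 0, 0], [0, 0, -3, 0, 0, 0], [0, 0, 0, 0, 0, 0]]}}

```text
clock: 22.82
position: [0.5724, 0.094, 0.0621]
ee_rot: [-2.43, -1.984, 0.006]
force: [-0.0, 0.4, 0.6]
width: 0.002
gripper_force: 0.0
```

Emit:
{"api": "step_arm", "payload": {"steps": [[0, 0, -1.5, 0, 0, 0], [0, 0, 0, 0, 0, 0]]}}

```text
clock: 22.98
position: [0.5728, 0.0942, 0.0611]
ee_rot: [-2.43, -1.985, 0.005]
force: [0.8, -0.5, 0.9]
width: 0.003
gripper_force: 0.0
```

Emit:
{"api": "step_arm", "payload": {"steps": [[0, 0, -1, 0, 0, 0], [0, 0, 0, 0, 0, 0]]}}

```text
clock: 23.15
position: [0.5731, 0.0938, 0.0605]
ee_rot: [-2.431, -1.985, 0.004]
force: [-0.5, 0.1, 0.6]
width: 0.003
gripper_force: 0.0
```

Emit:
{"api": "step_arm", "payload": {"steps": [[0, 0, -1, 0, 0, 0], [0, 0, 0, 0, 0, 0]]}}

```text
clock: 23.32
position: [0.5731, 0.0937, 0.0603]
ee_rot: [-2.431, -1.984, 0.004]
force: [-3.5, 0.2, 9.5]
width: 0.006
gripper_force: 4.8
```

Both ends contact at 60.4 mm, so the tester is flat and home. I'll retreat, check it stays put, and hand in.

Emit:
{"api": "step_arm", "payload": {"steps": [[0, 0, 10, 0, 0, 0], [0, 0, 30, 0, 0, 0], [0, 0, 38, 0, 0, 0], [0, 0, 38, 0, 0, 0], [0, -30, 10, 0, 0, 0], [0, 0, 0, 0, 0, 0], [0, 0, 0, 0, 0, 0], [0, 0, 0, 0, 0, 0]]}}

```text
clock: 23.98
position: [0.5728, 0.0633, 0.1856]
ee_rot: [-2.432, -1.983, 0.005]
force: [-0.7, -0.0, -0.9]
width: 0.005
gripper_force: 0.0
```

Run:
```python
from fl import *
exec(open('st.py').read())
C=cal('wrist');im=snap('wrist','w12.png');g=cv2.cvtColor(im,cv2.COLOR_BGR2GRAY)
x=np.array([np.cos(CY),np.sin(CY)]);y=np.array([-x[1],x[0]])
for nm,yy,zz in (('axis',0,.06),('wall+',.0225,.054),('wall-',-.0225,.054)):
    t=np.arange(.014,.060,.001);q=proj('wrist',[[*(CR+a*x+yy*y),zz] for a in t],C)
    print(nm,q[0].round(),[int(cv2.getRectSubPix(g,(1,1),(float(a),float(b)))[0,0]) for a,b in q])
flange()
```

```text
23.98 yaw -11.59 p [0.5728 0.0633 0.1856] F [-0.73 -0.02 -0.87] T [-0.035 -0.093 -0.01 ] [1.23 0.07 0.05] [-0.04  0.41 -0.22  1.73  0.1   1.02 -0.5 ]
axis [254.  94.] [146, 147, 147, 222, 239, 239, 239, 239, 237, 229, 215, 176, 146, 146, 146, 146, 124, 87, 87, 87, 88, 87, 77, 39, 27, 31, 35, 64, 85, 117, 143, 144, 143, 144, 144, 144, 143, 124, 106, 138, 144, 144, 132, 93, 128, 141]
wall+ [226.  94.] [118, 117, 115, 116, 116, 118, 118, 120, 125, 123, 116, 114, 110, 112, 138, 155, 162, 142, 95, 88, 89, 89, 89, 89, 89, 89, 89, 100, 137, 118, 90, 90, 89, 89, 87, 93, 124, 139, 138, 137, 157, 218, 225, 224, 224, 225]
wall- [283.  94.] [134, 127, 124, 123, 125, 135, 138, 137, 140, 144, 144, 143, 133, 122, 140, 156, 162, 152, 135, 137, 137, 137, 134, 133, 134, 136, 136, 135, 136, 135, 136, 135, 136, 135, 127, 111, 119, 202, 226, 226, 225, 225, 225, 224, 224, 225]
cam [ 14.   -4.3 342.1]
flange box 235 275 39 78 61.5 61.76923076923077 [ 41  22  41  40 415]
0.044 [39.5 16.8] [ 39.4 -16.4] w 33.1
0.048 [39.2 16.5] [ 39.  -16.2] w 32.7
0.052 [38.8 16.2] [ 38.7 -16. ] w 32.2
0.056 [38.5 15.9] [ 38.3 -15.9] w 31.8
0.06 [38.2 15.6] [ 38.  -15.7] w 31.3
0.064 [37.8 15.3] [ 37.7 -15.6] w 30.9
0.068 [37.5 15.1] [ 37.3 -15.4] w 30.5
0.072 [37.1 14.8] [ 37.  -15.2] w 30.0
0.076 [36.8 14.5] [ 36.6 -15.1] w 29.6
```

```bash
python3 -c "
from cell import job
print(job.sign_off())"
```

```text
the job is handed in; nothing more can be done
None
```

I turned the tester to its stop, drew it straight up, and laid it display up in the cradle. It sits flat at about 60 mm at both ends, with the end wall between shoulder and flange, and the job was handed in at about 24 s. The first press was blocked with the shoulder on the end wall and reached 57 N before I backed off and re-seated it. I inferred that both clips had snapped from the 60 mm height rather than seeing it. I also viewed 13 pictures, over the limit of 10.

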